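# Clamp the sieve stack in the sieve shaker

## Task

Get the sieve shaker ready to run: swing its blue arm all the way in over the sieve stack, turn the black knurled adjuster nut on top of the column until the red cam lever, on its way over, meets firm resistance about midway, and then close the lever fully. Leave the stack and the other things on the bench where they stand, and let go.

Things in the scene. Friction and masses are not known exactly. Their poses are not given: they have to be found in the camera images.
- sieve_shaker: the shaker, fixed to the bench: white and grey housing 170 x 256 x 35 mm (x, y, z), a steel column at its +y end, an aluminium seat ring at its -y end in which the sieve stack stands. Origin: centre of the underside, z up; column axis at (0, +75 mm), stack centre at (0, -45 mm) in its frame
- sieve_stack: loose stack of a pan, two brass sieves and a steel lid, one piece for this job: a cylinder 100 mm across and 91 mm high, 0.85 kg, standing in the seat ring with 4 mm play. Origin: centre of its underside. Its height above the bench differs by up to 3 mm from case to case
- lid_top (a point): centre of the flat top of the stack's lid, where the clamp foot presses
- swing_arm (a joint): swing of the blue arm about the column, rad: 0 = in over the stack, against its stop; grows clockwise seen from above, up to 1.5. At 0 the arm points from the column along the shaker's -y, at 1.5 nearly along its -x. It stays where it is left; about 2 N at its end moves it
- beam_push (a point): point on the centre line of the blue arm's beam (22 mm wide, 20 mm high), 85 mm from the column axis, at mid height. The beam is free from 25 to 100 mm from the axis; at 120 mm sits the round cam head, 38 mm across. The arm swings in towards this point's +x, so push on its -x face; point y points back to the column, z up
- adjuster_nut (a joint): turn of the black knurled adjuster nut, rad; grows clockwise seen from above. Clockwise lowers nut and arm by 14 mm a turn (2.23 mm per rad). Range -0.3 to 6.0; it stays where it is left; turning takes about 0.45 N m. It starts too loose, by 1.3 to 3.2 rad
- nut_grip (a point): point on the axis of the adjuster nut at the height to grip it; the nut is a disc 49 mm across, reaching from 15 mm below to 9 mm above this point; the arm's top lies 30 mm below this point, the column's threaded end, 15 mm thick, sticks up 35 to 45 mm above it
- cam_lever (a joint): angle of the red-handled cam lever, rad: 0 = open, level, pointing to lever_pivot's -x; 1.57 = midway, upright; 3.22 = fully closed at its stop, just past level, pointing to its +x. Unloaded it stays where left (1.5 N at the handle moves it). Once the foot meets the lid it resists: 5 N at the handle, rising to about 8 N; past 3.14 it locks itself, short of about 3.0 it may spring back
- lever_tip (a point): point on the axis of the lever's round red handle, 68 mm from the pivot; the handle is 17 mm thick and reaches from 40 to 91 mm from the pivot. It can be pinched from above across its sides (along lever_pivot's y) or pushed
- lever_pivot (a point): centre of the lever's pivot pin on the cam head at the arm's end, 120 mm from the column axis. The pin lies along the arm (this point's y axis); the lever turns in the plane of its x and z axes (z up). Open = -x (the trailing side of the arm), closed = +x, so closing it presses the arm against its stop
- foot_face (a point): centre of the underside of the rubber clamp foot under the arm's end. The lever drives it down by about 5 mm x (1 - cos(lever angle)): 0 at open, 5 mm midway, 10 mm closed. Once it meets the lid its spring gives: closed after a midway bite it presses with about 130 N, 16 N more or less per mm of gap
- foot_rest (a point): point on the arm where the foot's underside is with the lever open; its height above lid_top (with the arm in) is the gap that the lever must take up: 5 mm makes it bite midway, more is loose, less is tight
- clamp_foot: the rubber-faced steel clamp foot under the arm's end, 35 mm across, 9 mm thick; its face is point foot_face
- petri_dish_1: bystander: covered clear petri dish, 90 mm across, 15 mm high, right of the shaker
- dropper_1: bystander: brown dropper bottle with a black top, 33 mm across, 102 mm high, at the back right
- marker: bystander: white marker pen with a blue cap, 135 mm long, 17 mm thick, left of the shaker
There are look-alikes about, which are no part of the job. Of the things that look like the sieve_stack, the largest one is meant.

How it is judged:
On the way:
1. with the arm in and the lever not past 2.0 rad, the nut is set for a bite near midway (65 to 115 degrees): foot_rest 2.8 to 7.2 mm above lid_top (value of joint swing_arm below 0.06 rad and value of joint cam_lever below 2 rad and z of foot_rest in the frame of lid_top between 0.0028 and 0.0072 m), for 0.2 s.
At the end, for the whole second after the job is handed in: the arm is in over the stack (swing below 0.06 rad), the lever fully closed (above 3.05 rad), the clamp foot presses the lid with 85 to 185 N (which a bite near midway gives), and the stack stands within 8 mm of where it stood (value of joint swing_arm below 0.06 rad and value of joint cam_lever above 3.05 rad and contact force between clamp_foot and sieve_stack between 85 and 185 N and distance of sieve_stack from where it was at the start of the episode below 0.008 m); the robot touches nothing.
It fails at once if the sieve stack is shoved by more than 12 mm or tipped (distance of sieve_stack from where it was at the start of the episode above 0.012 m or angle between sieve_stack's own z axis and vertical above 0.12 rad).
It fails at once if a bystander (petri dish, dropper bottle, marker) is moved by more than 30 mm (distance of any of petri_dish_1, dropper_1, marker from where it was at the start of the episode above 0.03 m).
It also fails if it takes over 72 s, if anything falls off the work surface, if the arm or the gripper's body presses on something with over 40 N, if the wrist force passes 120 N, or if a joint passes its speed limit or range.

## Robot

A 7-joint arm with a two-finger parallel gripper is mounted at the origin on a cart in front of the work surface, level with it; the furniture and walls round the work are solid. World frame = base frame: x ahead of the robot, y to its left, z up, the work surface at z = 0. Lengths are in m, angles in rad, forces in N, time in s.
With the tool pointing down it reaches from about 0.4 to 0.85 m from the base axis. Payload 10.4 kg.
Tool frame: the origin (TCP) lies at the very end of the fingers, on their centre line; the grasp point (between the pads) lies r.grasp_offset behind it (r.grasp_offset is the distance from the TCP to the grasp point, in m); z points along the fingers, y is the direction in which the jaws open and shut (so a half turn about z gives the same grasp; the last joint's range is limited). The gripper opens to 87 mm and grips with 3 to 60 N. Pads are 19 mm wide; open, the fingers measure 117 mm over their backs; the gripper's body (75 mm by 190 mm) begins 51 mm behind the grasp point.
Start: joints at [-1.349, 0.332, -0.065, 1.46, 0.022, 1.35, -0.088], TCP at [0.151, 0.606, 0.201] pointing down, gripper open.
Joint ranges: [-2.6, 2.6], [-0.5, 2.12], [-1.47, 1.34], [0.16, 2.42], [-1.27, 4.41], [0.06, 2.06], [-2.6, 2.6]. Speed limits (rad/s): [2.22, 2.22, 2.79, 2.79, 3.14, 3.14, 3.14].

## Interface

Orientations are given as a unit quaternion [x, y, z, w].
In Python, from bench import read_state, cams, job, r gives the robot as it stands. The module is installed in compiled form; this text tells all that it offers.
- The arm moves only by the tool arm_command, never from a script. Its argument "increments" is a list of rows, each an object of numbers: "gripper": the opening in per cent of the stroke, from 0 (shut) to 100 (fully open); "dx", "dy", "dz": the shift along the tool's x, y, z in m; "spin": the turn about the tool's z in degrees. In form: [{"gripper": .., "dx": .., "dy": .., "dz": .., "spin": ..}, ...]. A call has exactly 8 rows; each row shifts and turns the commanded pose from where the row before left it, along the tool's axes as they then stand; what a row does not reach is not made up. A row lasts 1/8 s, in which the tool goes at most 62.5 mm and 10.7 degrees, less where a joint would pass 70% of its speed; a pose out of reach is approached as far as the arm can. A call with a gripper value outside its range is refused whole. The fingers move at their own pace and stop on an object; "grip_force" is the grip in N (left out, the last holds). Time passes only in rows, so rows that do not move let the fingers close, or fill a call up. It gives the time, the measured TCP pose, the force and the opening at its end, in the units of the state.
- read_state(): the state, without advancing time (a new reading comes with each control period).
- cams.camera(name): name is "scene" or "top" or "wrist"; returns the picture (384x512x3 uint8, red, green, blue); there is no depth.
- cams.camera_info(name): a dict with "K" (3x3 intrinsics, pixels), "rvec" (rotation vector, rad) and "tvec" (3), from world to camera coordinates, as OpenCV has them. Camera axes: x right, y down, z forward; pixel columns grow to the right and rows downward; lengths in m; the calibration is good to about 2 mm. A picture is of the moment at which its call begins: read the wrist's pose just before it. camera_info takes no time and is no camera call; for the wrist camera it gives the pose at the moment of the call.
- job.close_job(): hands the job in, once; it reports no verdict.
The state is a dict: "time": time; "joint_positions": joint angles; "joint_vel": joint speeds; "joint_torque": joint torques, N m; "ee_pos": TCP position; "eef_rot": TCP orientation; "ft_force": force on the tool from outside, world axes, zero at the start; "torque": the same for the moment, N m; "width": finger opening in m.
Only numpy, scipy, OpenCV 4.12 (cv2) and the standard library are available. Lean on these libraries where they do the work, as an engineer would, in place of code of your own. Each camera call takes 0.05 s, during which the arm holds its last target.

## Working session

There is one attempt and no reset: what is moved stays moved. The work goes in short steps, Python scripts to look and compute and a tool call to move; the robot and the scene stay as the last step left them, time stands still between calls to the robot, and variables do not carry over. Pictures are saved under pics/ and viewed, and the job is handed in when it is done.

Besides the shell and the picture viewer there is one more tool, called after "Emit:" as name(argument=value, ...) on one line, values as JSON. arm_command: Moves the arm, as the interface text tells. Its arguments: {"type":"object","properties":{"increments":{"type":"array","items":{"type":"object","properties":{"gripper":{"type":"number"},"dx":{"type":"number"},"dy":{"type":"number"},"dz":{"type":"number"},"spin":{"type":"number"}}}},"grip_force":{"type":"number"}},"required":["increments"]}

```bash
mkdir -p pics; ls; python3 - <<'E'
from bench import read_state, cams, job, r
import cv2
s=read_state();print(s); print(r.grasp_offset)
for n in ["scene","top","wrist"]:
    im=cams.camera(n); cv2.imwrite(f"pics/{n}0.png",im[:,:,::-1]); i=cams.camera_info(n); print(n,i)
E
```

```text
pics
{'time': 0.0, 'joint_positions': array([-1.34861261,  0.33286776, -0.06469357,  1.46091596,  0.02158831,
        1.3498519 , -0.08847389]), 'joint_vel': array([-9.77346105e-04, -8.89703553e-05, -2.66654025e-03,  1.14645088e-03,
       -2.13026652e-03,  1.43817195e-03, -1.41896440e-03]), 'joint_torque': array([-5.35974250e-04, -6.23258400e+01,  2.42705550e-02, -3.89896381e+01,
       -6.15385012e-02,  3.96491715e-02,  1.26419468e-04]), 'ee_pos': array([0.1513769 , 0.60598978, 0.20006859]), 'eef_rot': array([ 1.22067680e-01,  9.92521550e-01, -6.71623441e-04, -5.71519718e-05]), 'ft_force': array([ 0.14038339,  0.55220457, -0.80425004]), 'torque': array([-0.0299926 , -0.00461923, -0.01560792]), 'width': 0.08683885783082718}
0.0187
scene {'K': array([[377.07468514,   0.        , 258.51016497],
       [  0.        , 377.07468514, 192.39689918],
       [  0.        ,   0.        ,   1.        ]]), 'rvec': array([ 2.50414319, -0.74999211,  0.1906271 ]), 'tvec': array([-0.41699291,  0.37047907,  0.96403735])}
top {'K': array([[475.79623414,   0.        , 260.74719121],
       [  0.        , 475.79623414, 191.95973774],
       [  0.        ,   0.        ,   1.        ]]), 'rvec': array([ 2.12099576, -2.12138361,  0.21738154]), 'tvec': array([0.0729123 , 0.56466103, 1.41782338])}
wrist {'K': array([[297.51489684,   0.        , 253.9308556 ],
       [  0.        , 297.51489684, 186.20110526],
       [  0.        ,   0.        ,   1.        ]]), 'rvec': array([-2.28066401, -1.78140959, -0.26619326]), 'tvec': array([-0.62448028, -0.03585347,  0.39057749])}
```

View pics/scene0.png

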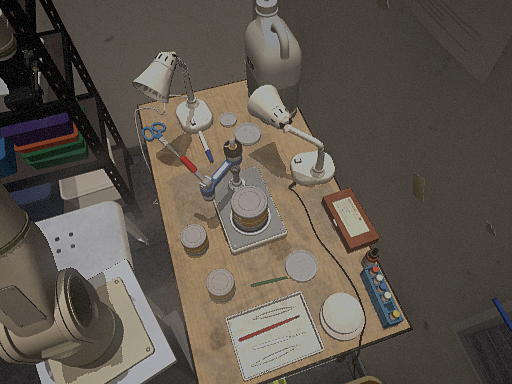

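View pics/top0.png

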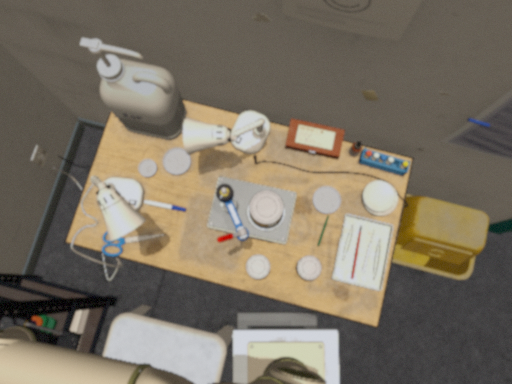

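View pics/wrist0.png

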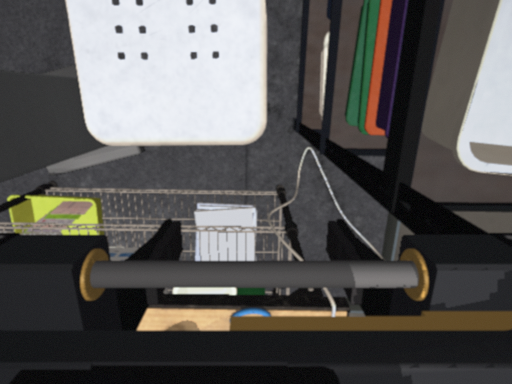

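```bash
cat > h.py <<'E'
import numpy as np, cv2
from bench import read_state, cams, job, r
def ray(n,u,v,info=None):
    i=info or cams.camera_info(n)
    R=cv2.Rodrigues(i["rvec"])[0]; c=-R.T@i["tvec"]
    p=cv2.undistortPoints(np.array([[[u,v]]],float),i["K"],None)[0,0]
    d=R.T@np.array([p[0],p[1],1]); return c,d
def onz(n,u,v,z,info=None):
    c,d=ray(n,u,v,info); return c+d*(z-c[2])/d[2]
def tri(a,b):
    (c1,d1),(c2,d2)=a,b
    A=np.stack([d1,-d2],1); t=np.linalg.lstsq(A,c2-c1,rcond=None)[0]
    p=c1+d1*t[0];q=c2+d2*t[1]; return (p+q)/2,np.linalg.norm(p-q)
def proj(n,P,info=None):
    i=info or cams.camera_info(n)
    return cv2.projectPoints(np.array(P,float).reshape(-1,3),i["rvec"],i["tvec"],i["K"],None)[0][:,0]
def crop(im,u0,v0,u1,v1,f,name):
    c=cv2.resize(im[v0:v1,u0:u1],None,fx=f,fy=f,interpolation=cv2.INTER_CUBIC)
    cv2.imwrite("pics/"+name,c)
E
python3 - <<'E'
from h import *
im=cv2.imread("pics/top0.png"); crop(im,190,160,320,260,6,"t0c.png")
im=cv2.imread("pics/scene0.png"); crop(im,170,120,300,260,4,"s0c.png")
for n in ["scene","top"]:
    i=cams.camera_info(n); R=cv2.Rodrigues(i["rvec"])[0]; print(n,-R.T@i["tvec"])
print(onz("top",265,208,0.13),onz("top",225,190,.17))
E
```

```text
scene [ 0.26254153 -0.38391676  1.0120206 ]
top [0.27641894 0.08363378 1.50032643]
[0.50210002 0.06100251 0.13      ] [0.54747491 0.17561286 0.17      ]
```

View pics/t0c.png

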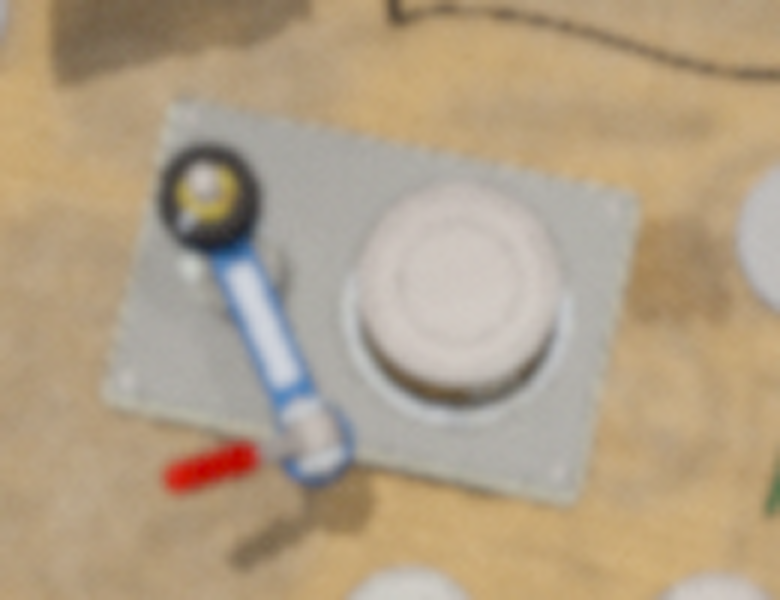

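View pics/s0c.png

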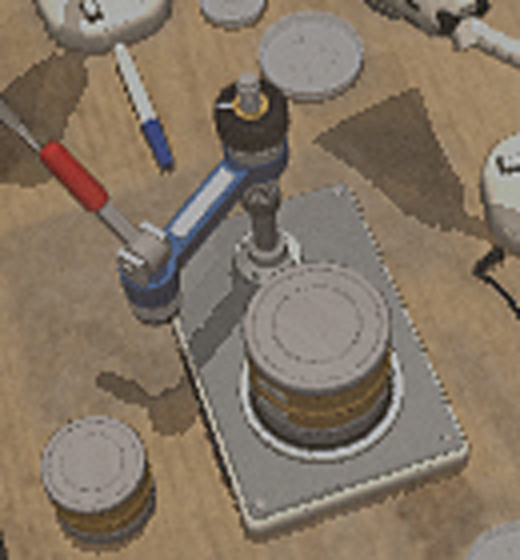

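```bash
python3 - <<'E'
from h import *
def T(u,v): return 190+(u+.5)/6-.5,160+(v+.5)/6-.5
def S(u,v): return 170+(u+.5)/4-.5,120+(v+.5)/4-.5
C=[T(175,98),T(640,195),T(575,500),T(105,405)]
P=[onz("top",*c,0.035) for c in C]; P=np.array(P); print(P)
print([np.linalg.norm(P[i]-P[(i+1)%4]) for i in range(4)])
ctr=P.mean(0); print("ctr",ctr)
ydir=((P[0]-P[1])+(P[3]-P[2])); ydir/=np.linalg.norm(ydir); print(ydir, "col",ctr+ydir*.075,"stack",ctr-ydir*.045)
C=[S(340,187),S(468,445),S(250,525)]
print([onz("scene",*c,.035) for c in C])
names=dict(rod=((207,175),(248,82)),lid=((461,285),(318,325)),nut=((210,197),(252,118)),pivot=((315,428),(146,250)),redend=((175,480),(48,150)),redin=((252,458),(100,205)))
for k,(a,b) in names.items(): print(k,tri(ray("top",*T(*a)),ray("scene",*S(*b))))
E
```

```text
[[ 0.62038271  0.20531045  0.035     ]
 [ 0.56843177 -0.03890071  0.035     ]
 [ 0.40897655 -0.00308482  0.035     ]
 [ 0.45791842  0.23870874  0.035     ]]
[np.float64(0.24967577730042922), np.float64(0.163428101174417), np.float64(0.24669704637546389), np.float64(0.16586166215480755)]
ctr [0.51392736 0.10050841 0.035     ]
[0.20326264 0.97912425 0.        ] col [0.52917206 0.17394273 0.035     ] stack [0.50478054 0.05644782 0.035     ]
[array([0.61460729, 0.20003348, 0.035     ]), array([ 0.56938311, -0.03786423,  0.035     ]), array([ 0.4085512 , -0.00436935,  0.035     ])]
rod (array([0.5333314 , 0.1727664 , 0.25066219]), np.float64(0.002258980307085844))
lid (array([0.50577971, 0.05665649, 0.13003065]), np.float64(0.0019624282050253756))
nut (array([0.53231205, 0.17375395, 0.21172638]), np.float64(0.00029268940387503964))
pivot (array([0.42514563, 0.12510758, 0.20605377]), np.float64(0.0021564952578303188))
redend (array([0.39681689, 0.1832135 , 0.2674891 ]), np.float64(0.00043013157351275583))
redin (array([0.40997601, 0.15180907, 0.2352838 ]), np.float64(0.0009754983137227324))
```

```bash
python3 - <<'E'
from h import *
im=cv2.imread("pics/scene0.png"); crop(im,190,130,260,205,8,"s0d.png")
im=cv2.imread("pics/top0.png"); crop(im,205,175,265,245,8,"t0d.png")
E
```

```text
(no output)
```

View pics/s0d.png

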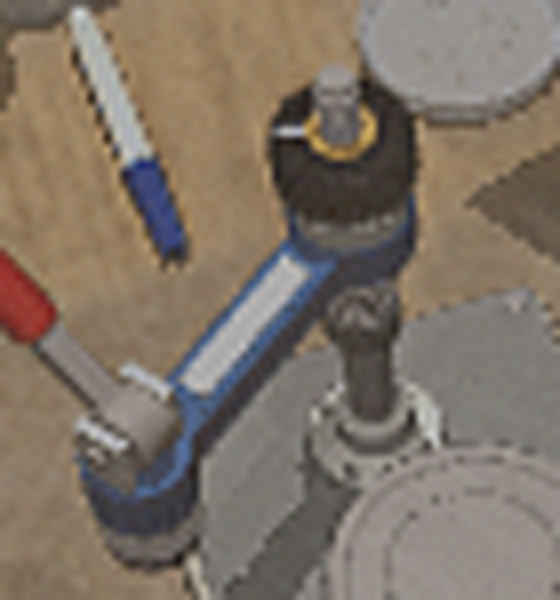

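View pics/t0d.png

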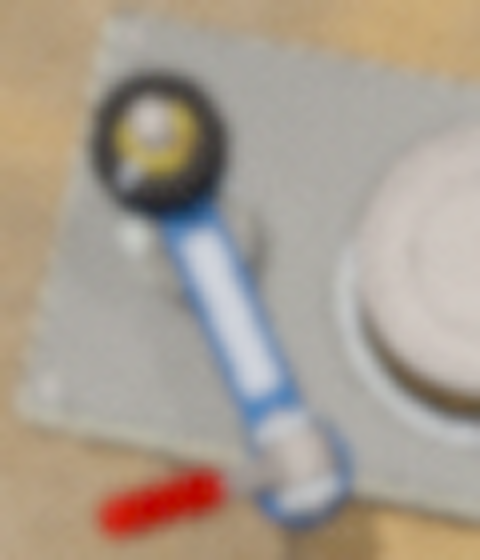

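```bash
python3 - <<'E'
from h import *
def T(u,v): return 205+(u+.5)/8-.5,175+(v+.5)/8-.5
def S(u,v): return 190+(u+.5)/8-.5,130+(v+.5)/8-.5
names=dict(rod=((152,115),(338,76)),ring=((157,138),(341,132)),lab1=((203,235),(290,258)),lab2=((261,390),(200,385)),mark=((132,172),(292,131)),cam=((298,448),(140,418)),tip=((107,520),None))
for k,(a,b) in names.items():
    if b: print(k,tri(ray("top",*T(*a)),ray("scene",*S(*b))))
for z in (.208,.215,.22): print(z,onz("top",*T(159,143),z))
print(proj("wrist",[[.53,.174,.21]]))
E
```

```text
rod (array([0.53345503, 0.17374086, 0.25315887]), np.float64(5.176455919575895e-05))
ring (array([0.53173786, 0.17385872, 0.22494272]), np.float64(0.0010291863921625354))
lab1 (array([0.50220463, 0.15979993, 0.19409631]), np.float64(0.0015389936009601948))
lab2 (array([0.45186034, 0.13914215, 0.18392751]), np.float64(0.003698990679398066))
mark (array([0.5189324 , 0.18227191, 0.2260956 ]), np.float64(0.000501113353349103))
cam (array([0.42713733, 0.12580212, 0.20425597]), np.float64(0.0005266484599231139))
0.208 [0.53284685 0.17444656 0.208     ]
0.215 [0.53145789 0.17395467 0.215     ]
0.22 [0.53046577 0.17360331 0.22      ]
[[-42.94343114 618.7551633 ]]
```

```bash
python3 - <<'E'
from h import *
print("lampL head",tri(ray("top",115,208),ray("scene",155,75)))
print("lampL tip",tri(ray("top",97,181),ray("scene",172,56)))
print("lampR head",tri(ray("top",207,137),ray("scene",268,105)))
print("lampR headend",tri(ray("top",186,135),ray("scene",257,115)))
i=cams.camera_info("wrist"); R=cv2.Rodrigues(i["rvec"])[0]; c=-R.T@i["tvec"]
from scipy.spatial.transform import Rotation as Ro
s=read_state(); Rt=Ro.from_quat(s["eef_rot"]); print("cam in tool",Rt.inv().apply(c-s["ee_pos"]), Rt.inv().apply(R[2]))
# swing push points
col=np.array([.5315,.1738])
for a in (24.5,78):
    a=np.radians(a); y=np.array([np.cos(a),np.sin(a)]); x=np.array([y[1],-y[0]])
    for r_ in (59,): 
        for off in (11,27,45): print(np.degrees(a),off,col-y*r_/1000-x*off/1000)
E
```

```text
lampL head (array([0.46600038, 0.44732571, 0.29888987]), np.float64(0.016261528272749456))
lampL tip (array([0.54020392, 0.50051316, 0.29106937]), np.float64(0.012419677447262231))
lampR head (array([0.67816239, 0.22143162, 0.25165207]), np.float64(0.0013663277606411643))
lampR headend (array([0.70776208, 0.30069095, 0.13160853]), np.float64(0.03125199290501722))
cam in tool [ 8.05116802e-02  5.78470104e-05 -1.82871585e-01] [-2.93788693e-01 -1.23238920e-04  9.55870383e-01]
24.5 11 [0.47325066 0.15934267]
24.5 27 [0.46661557 0.17390205]
24.5 45 [0.45915109 0.19028136]
78.0 11 [0.50847359 0.11837632]
78.0 27 [0.49282323 0.12170291]
78.0 45 [0.47521657 0.12544532]
```

Emit:
arm_command(increments=[{"gripper": 0,"dz": -0.06},{"gripper": 0,"dz": -0.06},{"gripper": 0,"dx": -0.04,"dy": -0.033},{"gripper": 0,"dx": -0.04,"dy": -0.033},{"gripper": 0,"dx": -0.04,"dy": -0.033},{"gripper": 0,"dx": -0.04,"dy": -0.033},{"gripper": 0,"dx": -0.04,"dy": -0.033},{"gripper": 0,"dx": -0.04,"dy": -0.033}], grip_force=60)

```text
validation failed for argument at $.in...
```

Emit:
arm_command(increments=[{"gripper": 0,"dx": -0.04,"dy": -0.033},{"gripper": 0,"dx": -0.04,"dy": -0.033},{"gripper": 0,"dx": -0.04,"dy": -0.033},{"gripper": 0,"dx": -0.04,"dy": -0.033},{"gripper": 0,"spin": 10},{"gripper": 0,"spin": 10},{"gripper": 0,"spin": 10},{"gripper": 0,"spin": 10}])

```text
validation failed for argument at $.in...
```

```bash
python3 - <<'E'
from h import *
s=read_state(); print(s["time"],s["ee_pos"],s["eef_rot"],s["joint_positions"],s["width"],s["ft_force"])
E
```

```text
0.15 [0.15141125 0.60606057 0.20024732] [ 1.22100515e-01  9.92517596e-01 -5.31318029e-04 -5.34767138e-05] [-1.34858782  0.33271835 -0.06467406  1.46073696  0.02156863  1.34989882
 -0.0884887 ] 0.08666311996098694 [ 0.27270004 -0.11509723 -0.53618672]
```

Emit:
arm_command(increments=[{"gripper": 0,"dx": 0,"dy": 0,"dz": -0.06,"spin": 0},{"gripper": 0,"dx": 0,"dy": 0,"dz": -0.06,"spin": 0},{"gripper": 0,"dx": -0.04,"dy": -0.033,"dz": 0,"spin": 0},{"gripper": 0,"dx": -0.04,"dy": -0.033,"dz": 0,"spin": 0},{"gripper": 0,"dx": -0.04,"dy": -0.033,"dz": 0,"spin": 0},{"gripper": 0,"dx": -0.04,"dy": -0.033,"dz": 0,"spin": 0},{"gripper": 0,"dx": -0.04,"dy": -0.033,"dz": 0,"spin": 0},{"gripper": 0,"dx": -0.04,"dy": -0.033,"dz": 0,"spin": 0}], grip_force=60)

```text
time: 1.15
ee_pos: [0.3371, 0.3545, 0.3208]
eef_rot: [0.122, 0.993, 0.0, -0.0]
ft_force: [0.8, 0.3, -0.5]
width: 0.0153
```

Emit:
arm_command(increments=[{"gripper": 0,"dx": -0.04,"dy": -0.033,"dz": 0,"spin": 0},{"gripper": 0,"dx": -0.04,"dy": -0.033,"dz": 0,"spin": 0},{"gripper": 0,"dx": -0.04,"dy": -0.033,"dz": 0,"spin": 0},{"gripper": 0,"dx": -0.04,"dy": -0.033,"dz": 0,"spin": 0},{"gripper": 0,"dx": 0,"dy": 0,"dz": 0,"spin": 10},{"gripper": 0,"dx": 0,"dy": 0,"dz": 0,"spin": 10},{"gripper": 0,"dx": 0,"dy": 0,"dz": 0,"spin": 10},{"gripper": 0,"dx": 0,"dy": 0,"dz": 0,"spin": 10}])

```text
time: 2.15
ee_pos: [0.4594, 0.1892, 0.3206]
eef_rot: [0.457, 0.89, -0.0, -0.0]
ft_force: [-0.8, 0.3, 0.4]
width: 0.0003
```

Emit:
arm_command(increments=[{"gripper": 0,"dx": 0,"dy": 0,"dz": 0,"spin": 10.5},{"gripper": 0,"dx": 0,"dy": 0,"dz": 0,"spin": 10.5},{"gripper": 0,"dx": 0,"dy": 0,"dz": 0,"spin": 10.5},{"gripper": 0,"dx": 0,"dy": 0,"dz": 0,"spin": 10.5},{"gripper": 0,"dx": 0,"dy": 0,"dz": 0,"spin": 10.5},{"gripper": 0,"dx": 0,"dy": 0,"dz": 0,"spin": 10.5},{"gripper": 0,"dx": 0,"dy": 0,"dz": 0,"spin": 10.5},{"gripper": 0,"dx": 0,"dy": 0,"dz": 0,"spin": 10.5}])

```text
time: 3.15
ee_pos: [0.4594, 0.1892, 0.3206]
eef_rot: [0.935, 0.355, -0.0, -0.0]
ft_force: [-0.8, -0.3, -0.5]
width: 0.0006
```

```bash
cat >> h.py <<'E'
from scipy.spatial.transform import Rotation as Ro
def st():
    s=read_state(); R=Ro.from_quat(s["eef_rot"]).as_matrix(); 
    print("t %.2f"%s["time"],"p",s["ee_pos"].round(4),"yaw_y %.1f"%np.degrees(np.arctan2(R[1,1],R[0,1])),"tilt %.2f"%np.degrees(np.arccos(-R[2,2])),"j7 %.2f"%s["joint_positions"][6],"w %.4f"%s["width"],"F",s["ft_force"].round(1),"M",s["torque"].round(2)); return s,R
def totool(s,R,target):
    print("tool delta",(R.T@(np.array(target)-s["ee_pos"])).round(4))
E
python3 - <<'E'
from h import *
s,R=st(); print(s["joint_positions"]); totool(s,R,[.459,.190,.32])
E
```

```text
t 3.15 p [0.4594 0.1892 0.3206] yaw_y -48.4 tilt 0.02 j7 -1.33 w 0.0006 F [-0.8 -0.3 -0.5] M [-0.03  0.1   0.02]
[-0.82970779 -0.00556275  0.34803566  1.60158201  0.001806    1.54559144
 -1.32595086]
tool delta [ 0.0002 -0.0009  0.0006]
```

Emit:
arm_command(increments=[{"gripper": 0,"dx": 0,"dy": 0,"dz": 0,"spin": 8.5},{"gripper": 0,"dx": 0,"dy": 0,"dz": 0,"spin": 8.5},{"gripper": 0,"dx": 0,"dy": 0,"dz": 0.03,"spin": 0},{"gripper": 0,"dx": 0,"dy": 0,"dz": 0.03,"spin": 0},{"gripper": 0,"dx": 0,"dy": 0,"dz": 0.03,"spin": 0},{"gripper": 0,"dx": 0,"dy": 0,"dz": 0.03,"spin": 0},{"gripper": 0,"dx": 0,"dy": 0,"dz": 0.03,"spin": 0},{"gripper": 0,"dx": 0,"dy": 0,"dz": 0,"spin": 0}])

```text
time: 4.15
ee_pos: [0.4582, 0.1886, 0.1691]
eef_rot: [0.976, 0.216, -0.002, 0.001]
ft_force: [0.1, 0.7, 1.2]
width: 0.0004
```

```bash
python3 - <<'E'
from h import *
s,R=st()
im=cams.camera("scene")[:,:,::-1]; crop(im,150,90,290,200,5,"s1.png")
E
```

```text
t 4.15 p [0.4582 0.1886 0.1691] yaw_y -65.0 tilt 0.23 j7 -1.60 w 0.0004 F [0.1 0.7 1.2] M [-0.07  0.14 -0.04]
```

View pics/s1.png

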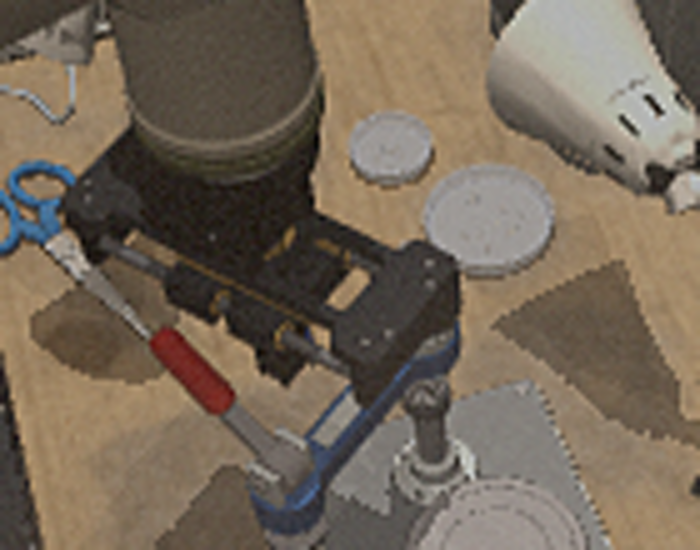

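Emit:
arm_command(increments=[{"gripper": 0,"dx": 0,"dy": 0.006,"dz": 0,"spin": 0},{"gripper": 0,"dx": 0,"dy": 0.006,"dz": 0,"spin": 0},{"gripper": 0,"dx": 0,"dy": 0.006,"dz": 0,"spin": 0},{"gripper": 0,"dx": -0.0027,"dy": 0.0074,"dz": 0,"spin": -7},{"gripper": 0,"dx": -0.0027,"dy": 0.0074,"dz": 0,"spin": -7},{"gripper": 0,"dx": -0.0027,"dy": 0.0074,"dz": 0,"spin": -7},{"gripper": 0,"dx": -0.0027,"dy": 0.0074,"dz": 0,"spin": -7},{"gripper": 0,"dx": 0,"dy": 0,"dz": 0,"spin": 0}])

```text
time: 5.2
ee_pos: [0.4759, 0.1422, 0.1711]
eef_rot: [0.895, 0.445, 0.0, 0.0]
ft_force: [-0.1, -0.1, 0.5]
width: 0.0005
```

```bash
python3 - <<'E'
from h import *
s,R=st()
c=R.T@(np.array([.5315,.1738,.17])-s["ee_pos"]); print("col in tool",c)
im=cams.camera("scene")[:,:,::-1]; crop(im,150,90,290,200,5,"s2.png")
E
```

```text
t 5.20 p [0.4759 0.1422 0.1711] yaw_y -37.1 tilt 0.03 j7 -1.01 w 0.0005 F [-0.1 -0.1  0.5] M [-0.09  0.08  0.03]
col in tool [0.05879702 0.02524338 0.00116997]
```

View pics/s2.png

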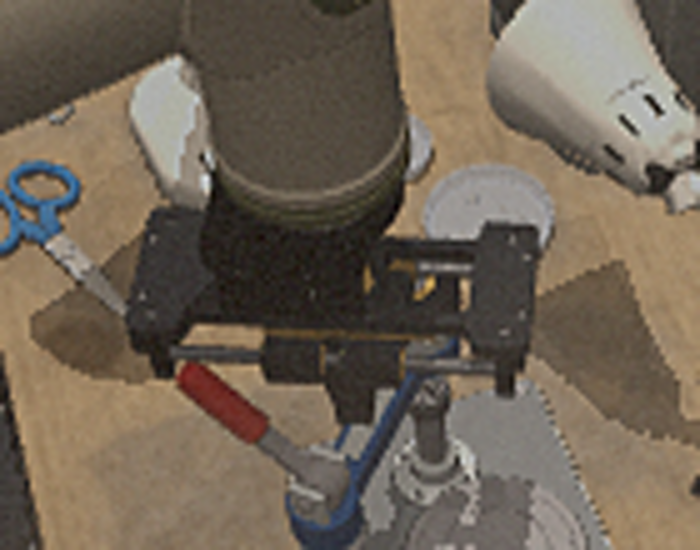

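Emit:
arm_command(increments=[{"gripper": 0,"dx": -0.0027,"dy": 0.0074,"dz": 0,"spin": -7},{"gripper": 0,"dx": -0.0027,"dy": 0.0074,"dz": 0,"spin": -7},{"gripper": 0,"dx": -0.0027,"dy": 0.0074,"dz": 0,"spin": -7},{"gripper": 0,"dx": -0.0013,"dy": 0.0037,"dz": 0,"spin": -3.5},{"gripper": 0,"dx": 0,"dy": 0.001,"dz": 0,"spin": 0},{"gripper": 0,"dx": 0,"dy": 0.001,"dz": 0,"spin": 0},{"gripper": 0,"dx": 0,"dy": 0.001,"dz": 0,"spin": 0},{"gripper": 0,"dx": 0,"dy": 0,"dz": 0,"spin": 0}])

```text
time: 6.25
ee_pos: [0.4966, 0.1221, 0.1708]
eef_rot: [0.78, 0.626, -0.0, -0.0]
ft_force: [-1.7, 0.5, 2.4]
width: 0.0007
```

```bash
python3 - <<'E'
from h import *
s,R=st()
c=R.T@(np.array([.5315,.1738,.17])-s["ee_pos"]); print("col in tool",c)
E
```

```text
t 6.25 p [0.4966 0.1221 0.1708] yaw_y -12.6 tilt 0.01 j7 -0.51 w 0.0007 F [-1.7  0.5  2.4] M [-0.11  0.67 -0.04]
col in tool [0.05809162 0.0228089  0.00082925]
```

Emit:
arm_command(increments=[{"gripper": 0,"dx": 0,"dy": 0.001,"dz": 0,"spin": 0},{"gripper": 0,"dx": 0,"dy": 0.001,"dz": 0,"spin": 0},{"gripper": 0,"dx": 0,"dy": 0.001,"dz": 0,"spin": 0},{"gripper": 0,"dx": 0,"dy": 0.0,"dz": 0,"spin": 0},{"gripper": 0,"dx": 0,"dy": 0,"dz": 0,"spin": 0},{"gripper": 0,"dx": 0,"dy": 0,"dz": 0,"spin": 0},{"gripper": 0,"dx": 0,"dy": 0,"dz": 0,"spin": 0},{"gripper": 0,"dx": 0,"dy": 0,"dz": 0,"spin": 0}])

```text
time: 7.25
ee_pos: [0.4997, 0.1213, 0.1709]
eef_rot: [0.78, 0.626, 0.0, 0.0]
ft_force: [-1.5, 0.1, 1.6]
width: 0.0003
```

```bash
python3 - <<'E'
from h import *
s,R=st()
im=cams.camera("scene")[:,:,::-1]; crop(im,150,90,290,200,5,"s3.png")
E
```

```text
t 7.25 p [0.4997 0.1213 0.1709] yaw_y -12.5 tilt 0.01 j7 -0.51 w 0.0003 F [-1.5  0.1  1.6] M [-0.24  0.53 -0.04]
```

View pics/s3.png

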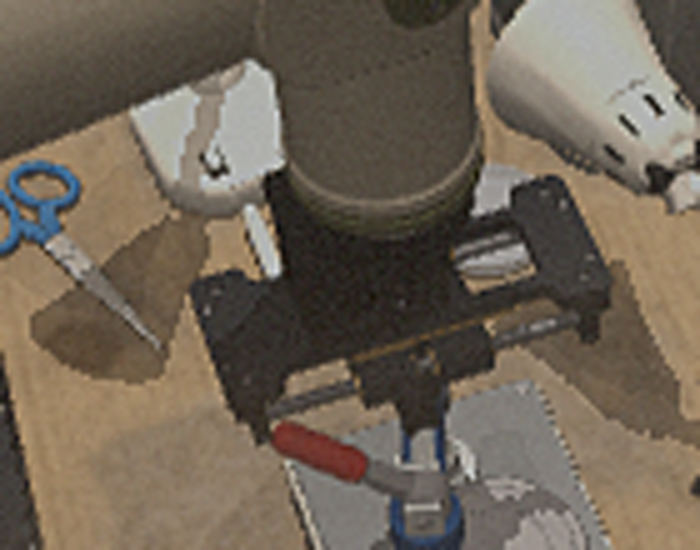

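Emit:
arm_command(increments=[{"gripper": 0,"dx": 0,"dy": 0.001,"dz": 0,"spin": 0},{"gripper": 0,"dx": 0,"dy": 0.001,"dz": 0,"spin": 0},{"gripper": 0,"dx": 0,"dy": 0.001,"dz": 0,"spin": 0},{"gripper": 0,"dx": 0,"dy": 0.001,"dz": 0,"spin": 0},{"gripper": 0,"dx": 0,"dy": 0.001,"dz": 0,"spin": 0},{"gripper": 0,"dx": 0,"dy": 0,"dz": 0,"spin": 0},{"gripper": 0,"dx": 0,"dy": 0,"dz": 0,"spin": 0},{"gripper": 0,"dx": 0,"dy": 0,"dz": 0,"spin": 0}])

```text
time: 8.3
ee_pos: [0.5045, 0.1202, 0.1709]
eef_rot: [0.78, 0.626, 0.0, 0.0]
ft_force: [-2.1, 0.4, 3.1]
width: -0.0
```

```bash
python3 - <<'E'
from h import *
s,R=st()
E
```

```text
t 8.30 p [0.5045 0.1202 0.1709] yaw_y -12.5 tilt 0.01 j7 -0.50 w -0.0000 F [-2.1  0.4  3.1] M [-0.19  0.61  0.04]
```

```bash
python3 - <<'E'
from h import *
im=cams.camera("top")[:,:,::-1]; crop(im,180,150,310,250,6,"t4.png")
im=cams.camera("wrist")[:,:,::-1]; cv2.imwrite("pics/w4.png",im)
E
```

```text
(no output)
```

View pics/t4.png

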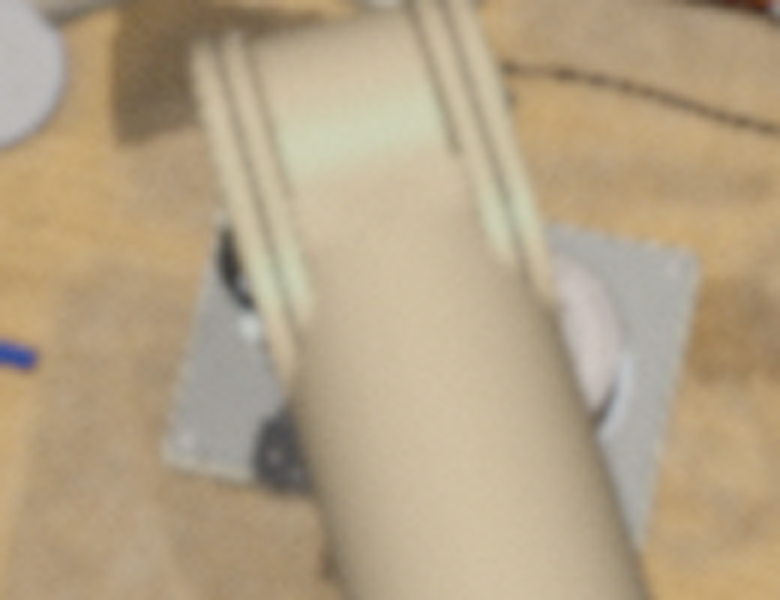

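View pics/w4.png

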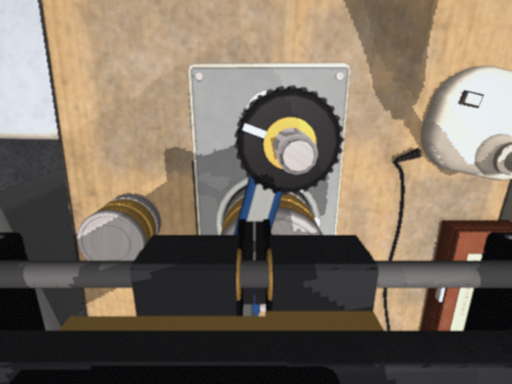

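Emit:
arm_command(increments=[{"gripper": 0,"dx": 0,"dy": 0.0015,"dz": 0,"spin": 0},{"gripper": 0,"dx": 0,"dy": 0.0015,"dz": 0,"spin": 0},{"gripper": 0,"dx": 0,"dy": 0.0015,"dz": 0,"spin": 0},{"gripper": 0,"dx": 0,"dy": 0.0015,"dz": 0,"spin": 0},{"gripper": 0,"dx": 0,"dy": 0,"dz": 0,"spin": 0},{"gripper": 0,"dx": 0,"dy": 0,"dz": 0,"spin": 0},{"gripper": 0,"dx": 0,"dy": 0,"dz": 0,"spin": 0},{"gripper": 0,"dx": 0,"dy": 0,"dz": 0,"spin": 0}])

```text
time: 9.4
ee_pos: [0.5104, 0.1189, 0.1709]
eef_rot: [0.78, 0.626, 0.0, -0.0]
ft_force: [-2.4, 0.2, 1.4]
width: 0.0006
```

```bash
python3 - <<'E'
from h import *
s,R=st()
E
```

```text
t 9.40 p [0.5104 0.1189 0.1709] yaw_y -12.5 tilt 0.01 j7 -0.49 w 0.0006 F [-2.4  0.2  1.4] M [-0.1   0.41 -0.03]
```

```bash
python3 - <<'E'
from h import *
s,R=st()
info=cams.camera_info("wrist")
im=cams.camera("wrist")[:,:,::-1]; crop(im,180,50,380,340,3,"w5.png")
print(proj("wrist",[s["ee_pos"],s["ee_pos"]+R@[0,.005,0],[.5315,.1738,.224],[.5315,.1738,.253],[.505,.0565,.13]],info))
im=cams.camera("scene")[:,:,::-1]; crop(im,190,110,290,210,6,"s5.png")
E
```

```text
t 9.40 p [0.5104 0.1189 0.1709] yaw_y -12.5 tilt 0.01 j7 -0.49 w 0.0006 F [-2.4  0.2  1.4] M [-0.1   0.41 -0.03]
[[253.35361336 221.62890857]
 [260.84700853 221.62644623]
 [272.97998772 148.78350399]
 [278.19429378 163.2606532 ]
 [263.05014839 268.79658666]]
```

View pics/w5.png

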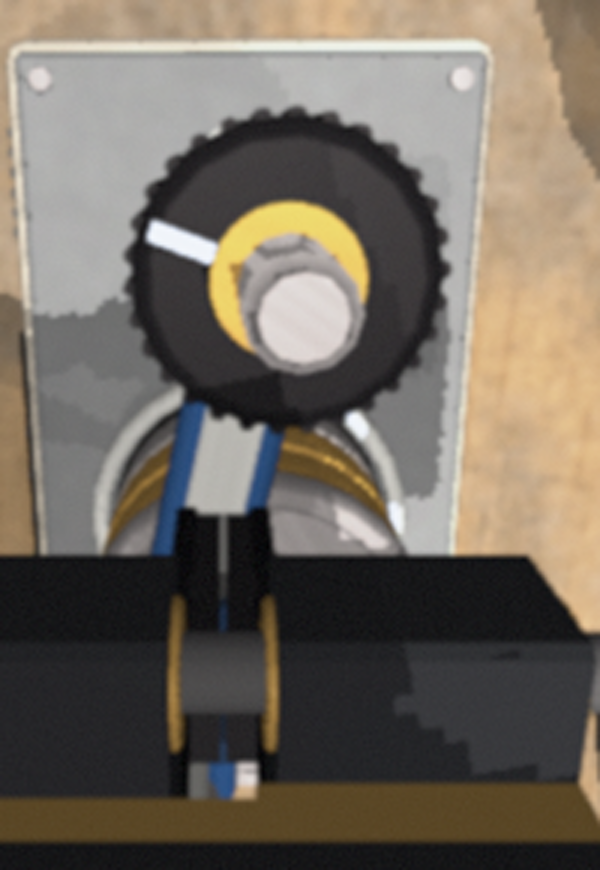

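View pics/s5.png

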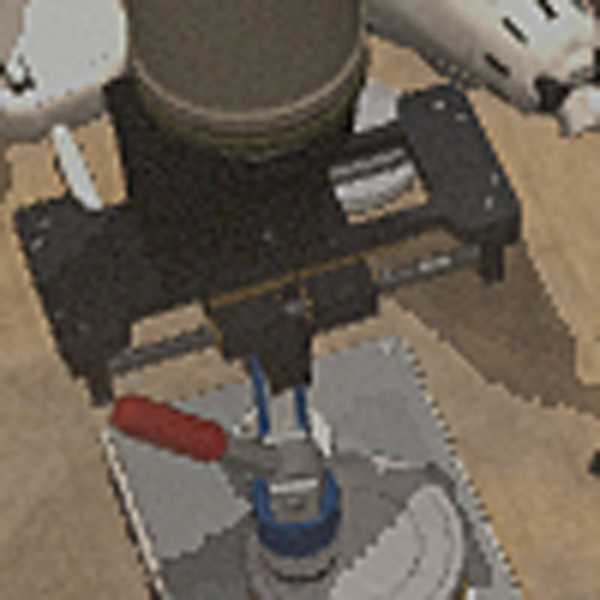

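```bash
python3 - <<'E'
from h import *
info=cams.camera_info("wrist"); K=info["K"]
R=cv2.Rodrigues(info["rvec"])[0]
def full(u,v): return 180+(u+.5)/3-.5, 50+(v+.5)/3-.5
# at given z plane, measured widths
for z in (.165,.17,.175,.18,.185,.19):
    a=onz("wrist",*full(172,480),z,info); b=onz("wrist",*full(277,480),z,info); print("beam",z,np.linalg.norm(a-b)*1e3)
for z in (.205,.21,.215,.22,.225,.23):
    a=onz("wrist",*full(128,260),z,info); b=onz("wrist",*full(450,260),z,info)
    c=onz("wrist",*full(292,105),z,info); d=onz("wrist",*full(285,425),z,info);print("nut",z,np.linalg.norm(a-b)*1e3,np.linalg.norm(c-d)*1e3,(a+b)/2)
for z in (.235,.24,.245,.25,.255):
    a=onz("wrist",*full(257,318),z,info); b=onz("wrist",*full(352,318),z,info); print("rod",z,np.linalg.norm(a-b)*1e3,(a+b)/2)
for z in (.185,):
  print([onz("wrist",*full(u,v),z,info) for u,v in ((228,405),(222,505))])
E
```

```text
beam 0.165 23.79684459067067
beam 0.17 23.166402514058834
beam 0.175 22.53596043744688
beam 0.18 21.905518360834936
beam 0.185 21.275076284223
beam 0.19 20.644634207611055
nut 0.205 53.38586692881082 53.092874064852694 [0.53469497 0.176091   0.205     ]
nut 0.21 51.59115973111465 51.30801659765771 [0.53447314 0.17681659 0.21      ]
nut 0.215 49.79645253341861 49.5231591304627 [0.5342513  0.17754217 0.215     ]
nut 0.22 48.00174533572245 47.738301663267684 [0.53402947 0.17826775 0.22      ]
nut 0.225 46.20703813802617 45.95344419607273 [0.53380764 0.17899333 0.225     ]
nut 0.23 44.41233094033013 44.16858672887772 [0.5335858  0.17971891 0.23      ]
rod 0.235 12.816723858156198 [0.53387928 0.17235643 0.235     ]
rod 0.24 12.276987839601329 [0.53363575 0.17342261 0.24      ]
rod 0.245 11.737251821046558 [0.53339221 0.1744888  0.245     ]
rod 0.25 11.19751580249169 [0.53314868 0.17555498 0.25      ]
rod 0.255 10.657779783936926 [0.53290514 0.17662117 0.255     ]
[array([0.51825034, 0.14787034, 0.185     ]), array([0.51245975, 0.12729056, 0.185     ])]
```

Emit:
arm_command(increments=[{"gripper": 0,"dx": 0,"dy": 0,"dz": -0.025,"spin": 0},{"gripper": 0,"dx": 0,"dy": -0.015,"dz": 0,"spin": 0},{"gripper": 0,"dx": 0,"dy": -0.017,"dz": 0,"spin": 0},{"gripper": 0,"dx": 0,"dy": 0,"dz": 0,"spin": 0},{"gripper": 0,"dx": 0,"dy": 0,"dz": 0.015,"spin": 0},{"gripper": 0,"dx": 0,"dy": 0,"dz": 0.015,"spin": 0},{"gripper": 0,"dx": 0,"dy": 0,"dz": 0.01,"spin": 0},{"gripper": 0,"dx": 0,"dy": 0,"dz": 0,"spin": 0}])

```text
time: 10.5
ee_pos: [0.4787, 0.1256, 0.1547]
eef_rot: [0.78, 0.626, -0.001, -0.0]
ft_force: [0.5, 0.4, 0.4]
width: 0.0004
```

```bash
python3 - <<'E'
from h import *
s,R=st()
info=cams.camera_info("wrist")
im=cams.camera("wrist")[:,:,::-1]; crop(im,150,50,350,340,3,"w6.png")
E
```

```text
t 10.50 p [0.4787 0.1256 0.1547] yaw_y -12.5 tilt 0.11 j7 -0.54 w 0.0004 F [0.5 0.4 0.4] M [ 0.    0.08 -0.07]
```

View pics/w6.png

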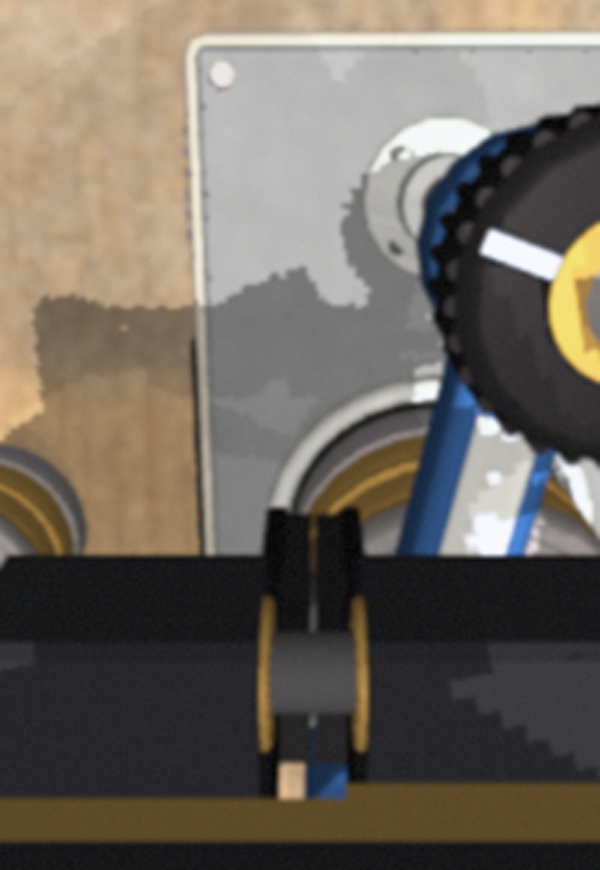

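Emit:
arm_command(increments=[{"gripper": 0,"dx": 0,"dy": 0.003,"dz": 0,"spin": 0},{"gripper": 0,"dx": 0,"dy": 0.003,"dz": 0,"spin": 0},{"gripper": 0,"dx": 0,"dy": 0.003,"dz": 0,"spin": 0},{"gripper": 0,"dx": 0,"dy": 0.003,"dz": 0,"spin": 0},{"gripper": 0,"dx": 0,"dy": 0.003,"dz": 0,"spin": 0},{"gripper": 0,"dx": 0,"dy": 0.001,"dz": 0,"spin": 0},{"gripper": 0,"dx": 0,"dy": 0.001,"dz": 0,"spin": 0},{"gripper": 0,"dx": 0,"dy": 0,"dz": 0,"spin": 0}])

```text
time: 11.55
ee_pos: [0.4957, 0.1222, 0.1558]
eef_rot: [0.78, 0.626, 0.0, -0.0]
ft_force: [-2.4, -1.4, -1.1]
width: 0.0003
```

```bash
python3 - <<'E'
from h import *
s,R=st()
E
```

```text
t 11.55 p [0.4957 0.1222 0.1558] yaw_y -12.5 tilt 0.01 j7 -0.51 w 0.0003 F [-2.4 -1.4 -1.1] M [-0.32  0.74 -0.09]
```

Contact made; continue towards the stop.

Emit:
arm_command(increments=[{"gripper": 0,"dx": 0,"dy": 0.002,"dz": 0,"spin": 0},{"gripper": 0,"dx": 0,"dy": 0.002,"dz": 0,"spin": 0},{"gripper": 0,"dx": 0,"dy": 0.0015,"dz": 0,"spin": 0},{"gripper": 0,"dx": 0,"dy": 0.0015,"dz": 0,"spin": 0},{"gripper": 0,"dx": 0,"dy": 0.001,"dz": 0,"spin": 0},{"gripper": 0,"dx": 0,"dy": 0,"dz": 0,"spin": 0},{"gripper": 0,"dx": 0,"dy": 0,"dz": 0,"spin": 0},{"gripper": 0,"dx": 0,"dy": 0,"dz": 0,"spin": 0}])

```text
time: 12.55
ee_pos: [0.5004, 0.121, 0.1557]
eef_rot: [0.78, 0.626, -0.002, -0.002]
ft_force: [-21.5, -0.0, 11.7]
width: 0.0004
```

```bash
python3 - <<'E'
from h import *
s,R=st()
im=cams.camera("wrist")[:,:,::-1]; crop(im,150,50,350,340,3,"w7.png")
E
```

```text
t 12.55 p [0.5004 0.121  0.1557] yaw_y -12.5 tilt 0.38 j7 -0.49 w 0.0004 F [-21.5  -0.   11.7] M [-0.4   4.75 -0.02]
```

View pics/w7.png

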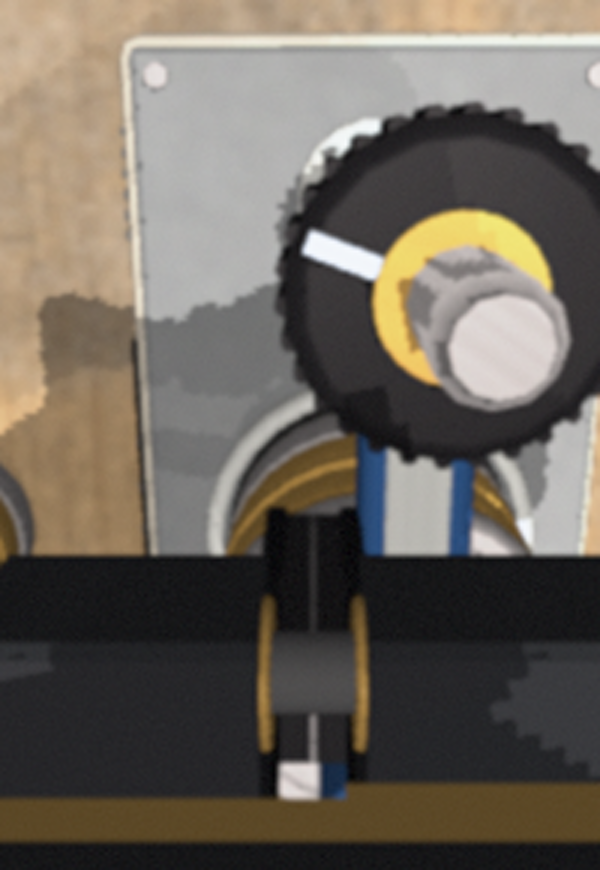

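Emit:
arm_command(increments=[{"gripper": 0,"dx": 0,"dy": -0.008,"dz": 0,"spin": 0},{"gripper": 0,"dx": 0,"dy": -0.008,"dz": 0,"spin": 0},{"gripper": 50,"dx": 0,"dy": 0,"dz": -0.05,"spin": 0},{"gripper": 100,"dx": 0,"dy": 0,"dz": -0.05,"spin": 0},{"gripper": 100,"dx": 0,"dy": 0,"dz": -0.05,"spin": 0},{"gripper": 100,"dx": 0.029,"dy": 0.019,"dz": 0,"spin": 0},{"gripper": 100,"dx": 0.029,"dy": 0.019,"dz": 0,"spin": 0},{"gripper": 100,"dx": 0,"dy": 0,"dz": 0,"spin": 0}])

```text
time: 13.6
ee_pos: [0.5383, 0.1744, 0.3051]
eef_rot: [0.779, 0.627, -0.0, 0.0]
ft_force: [0.3, -1.3, -0.0]
width: 0.052
```

```bash
python3 - <<'E'
from h import *
s,R=st()
info=cams.camera_info("wrist"); np.save("iA.npy",info,allow_pickle=True)
im=cams.camera("wrist")[:,:,::-1]; cv2.imwrite("pics/wA.png",im); crop(im,180,90,340,250,5,"wAc.png")
im=cams.camera("scene")[:,:,::-1]; crop(im,150,60,290,200,5,"s8.png")
E
```

```text
t 13.60 p [0.5383 0.1744 0.3051] yaw_y -12.4 tilt 0.03 j7 -0.56 w 0.0520 F [ 0.3 -1.3 -0. ] M [-0.11  0.07  0.01]
```

View pics/wAc.png

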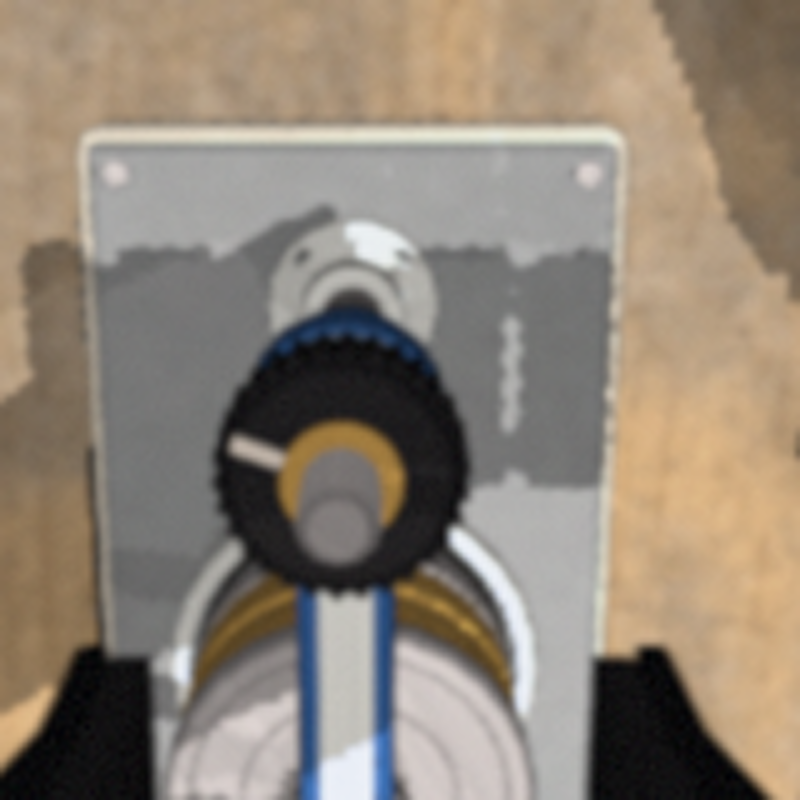

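View pics/s8.png

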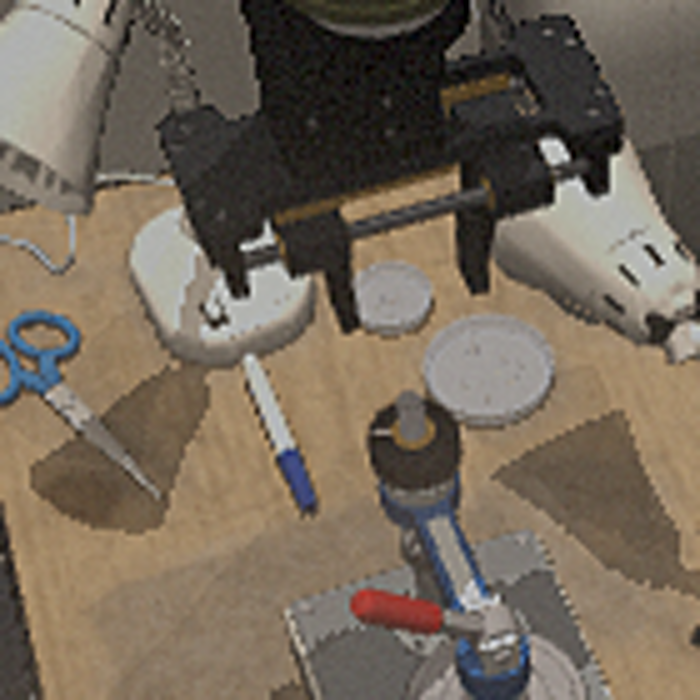

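```bash
python3 - <<'E'
from h import *
iA=np.load("iA.npy",allow_pickle=True).item()
i7=dict(iA)
# rebuild w7 info: camera pose relative to tool fixed
RA=cv2.Rodrigues(iA["rvec"])[0]; cA=-RA.T@iA["tvec"]
RtA=Ro.from_quat(read_state()["eef_rot"]).as_matrix(); pA=read_state()["ee_pos"]
off=RtA.T@(cA-pA); Rrel=RA@RtA
def info(p,yaw,tilt=0):
    # tool: y axis yaw
    a=np.radians(yaw); y=np.array([np.cos(a),np.sin(a),0]); z=np.array([0,0,-1]); x=np.cross(y,z)
    Rt=np.stack([x,y,z],1); R=Rrel@Rt.T; c=np.array(p)+Rt@off
    return dict(K=iA["K"],rvec=cv2.Rodrigues(R)[0],tvec=-R@c)
A=lambda u,v:ray("wrist",180+(u+.5)/5-.5,90+(v+.5)/5-.5,iA)
i7=info([.5004,.121,.1557],-12.5); i6=info([.4787,.1256,.1547],-12.5); i5=info([.5104,.1189,.1709],-12.5)
W7=lambda u,v:ray("wrist",150+(u+.5)/3-.5,50+(v+.5)/3-.5,i7)
W5=lambda u,v:ray("wrist",180+(u+.5)/3-.5,50+(v+.5)/3-.5,i5)
print("ring A7",tri(A(342,474),W7(462,297)))
print("ring A5",tri(A(342,474),W5(289,278)))
print("rod A7",tri(A(341,530),W7(503,340)))
print("rod A5",tri(A(341,530),W5(304,318)))
print("mark A7",tri(A(232,438),W7(308,243)))
for z in (.205,.209,.213):
    def P(u,v): return onz("wrist",180+(u+.5)/5-.5,90+(v+.5)/5-.5,z,iA)
    print(z,P(342,474),np.linalg.norm(P(217,465)-P(470,465)))
E
```

```text
ring A7 (array([0.53348129, 0.17793674, 0.22410105]), np.float64(0.0017835350171860479))
ring A5 (array([0.53395876, 0.179594  , 0.23126263]), np.float64(0.001224772078735061))
rod A7 (array([0.5333762 , 0.17747741, 0.25172075]), np.float64(0.003813254023700652))
rod A5 (array([0.53384389, 0.17939701, 0.26042894]), np.float64(0.002439541378485806))
mark A7 (array([0.51591391, 0.18987847, 0.22938943]), np.float64(0.00123163086984128))
0.205 [0.53218442 0.17154718 0.205     ] 0.05014583679385013
0.209 [0.53251883 0.17270365 0.209     ] 0.04943687540641743
0.213 [0.53285325 0.17386011 0.213     ] 0.04872791401898484
```

```bash
python3 - <<'E'
from h import *
s,R=st(); totool(s,R,[.533,.175,.19])
E
```

```text
t 13.70 p [0.5377 0.1721 0.3058] yaw_y -12.5 tilt 0.03 j7 -0.56 w 0.0606 F [ 0.2 -0.6 -0. ] M [-0.16  0.06 -0.01]
tool delta [ 0.0019 -0.0053  0.1158]
```

```bash
python3 - <<'E'
from h import *
iA=np.load("iA.npy",allow_pickle=True).item()
RA=cv2.Rodrigues(iA["rvec"])[0]; 
RtA=Ro.from_quat(read_state()["eef_rot"]).as_matrix()
off=np.array([.0805117,.0000578,-.1828716]); Rrel=RA@RtA
print(RtA.T@(-RA.T@iA["tvec"]-np.array([.5383,.1744,.3051])))
def info(p,yaw):
    a=np.radians(yaw); y=np.array([np.cos(a),np.sin(a),0]); z=np.array([0,0,-1]); x=np.cross(y,z)
    Rt=np.stack([x,y,z],1); R=Rrel@Rt.T; c=np.array(p)+Rt@off
    return dict(K=iA["K"],rvec=cv2.Rodrigues(R)[0],tvec=-R@c)
A=lambda u,v:ray("wrist",180+(u+.5)/5-.5,90+(v+.5)/5-.5,iA)
i7=info([.5004,.121,.1557],-12.5); i5=info([.5104,.1189,.1709],-12.5)
W7=lambda u,v:ray("wrist",150+(u+.5)/3-.5,50+(v+.5)/3-.5,i7)
W5=lambda u,v:ray("wrist",180+(u+.5)/3-.5,50+(v+.5)/3-.5,i5)
print("ring A7",tri(A(342,474),W7(462,297)))
print("ring A5",tri(A(342,474),W5(289,278)))
print("rod A7",tri(A(341,530),W7(503,340)))
print("rod A5",tri(A(341,530),W5(304,318)))
E
```

```text
[ 8.08307247e-02  7.95562671e-05 -1.82843154e-01]
ring A7 (array([0.53329838, 0.17485532, 0.21729905]), np.float64(0.0005095232270878014))
ring A5 (array([0.53332392, 0.17513988, 0.21771231]), np.float64(0.00022301543396908985))
rod A7 (array([0.53320333, 0.17469842, 0.24714529]), np.float64(0.0013297668725103249))
rod A5 (array([0.53322668, 0.17472105, 0.24834911]), np.float64(0.0007463826156756026))
```

Emit:
arm_command(increments=[{"gripper": 100,"dx": 0.002,"dy": -0.005,"dz": 0.0,"spin": 4},{"gripper": 100,"dx": 0,"dy": 0,"dz": 0.03,"spin": 0},{"gripper": 100,"dx": 0,"dy": 0,"dz": 0.03,"spin": 0},{"gripper": 100,"dx": 0,"dy": 0,"dz": 0.02,"spin": 0},{"gripper": 100,"dx": 0,"dy": 0,"dz": 0,"spin": 0},{"gripper": 100,"dx": 0,"dy": 0,"dz": 0,"spin": 0},{"gripper": 100,"dx": 0,"dy": 0,"dz": 0,"spin": 0},{"gripper": 100,"dx": 0,"dy": 0,"dz": 0,"spin": 0}])

```text
time: 14.7
ee_pos: [0.5334, 0.1754, 0.2265]
eef_rot: [0.801, 0.598, 0.001, 0.0]
ft_force: [0.5, 0.1, -0.4]
width: 0.0872
```

```bash
python3 - <<'E'
from h import *
s,R=st(); totool(s,R,[.5333,.1749,.188])
im=cams.camera("scene")[:,:,::-1]; crop(im,150,60,290,200,5,"s9.png")
im=cams.camera("wrist")[:,:,::-1]; cv2.imwrite("pics/w9.png",im)
E
```

```text
t 14.70 p [0.5334 0.1754 0.2265] yaw_y -16.5 tilt 0.06 j7 -0.63 w 0.0872 F [ 0.5  0.1 -0.4] M [-0.13  0.06 -0.04]
tool delta [-0.0005  0.      0.0385]
```

View pics/s9.png

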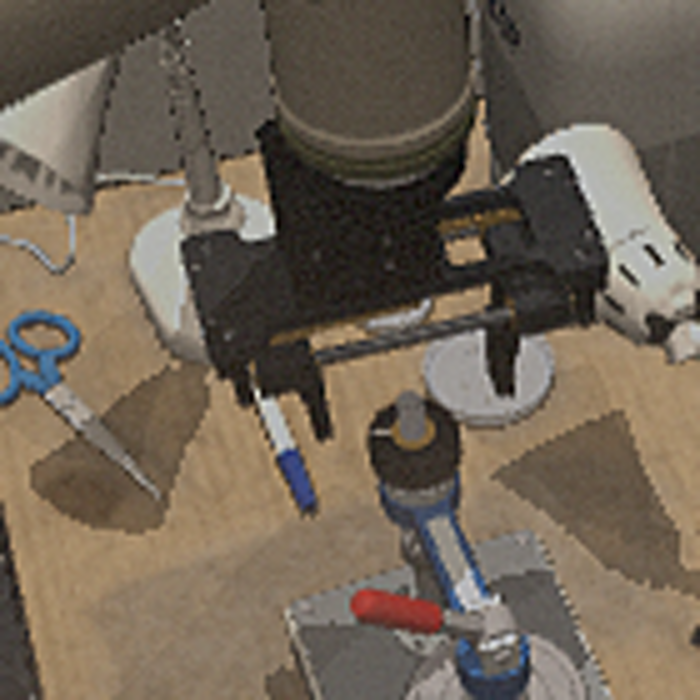

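View pics/w9.png

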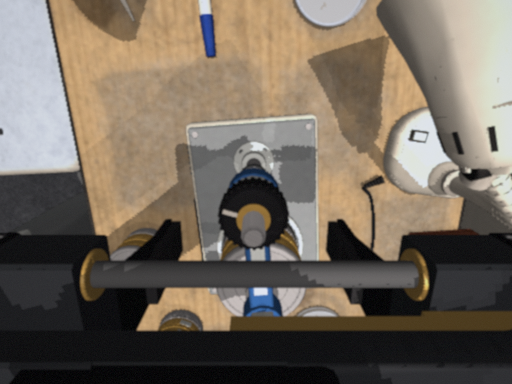

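Emit:
arm_command(increments=[{"gripper": 100,"dx": 0,"dy": 0,"dz": 0.02,"spin": 0},{"gripper": 100,"dx": 0,"dy": 0,"dz": 0.0185,"spin": 0},{"gripper": 100,"dx": 0,"dy": 0,"dz": 0,"spin": 0},{"gripper": 0,"dx": 0,"dy": 0,"dz": 0,"spin": 0},{"gripper": 0,"dx": 0,"dy": 0,"dz": 0,"spin": 0},{"gripper": 0,"dx": 0,"dy": 0,"dz": 0,"spin": 0},{"gripper": 0,"dx": 0,"dy": 0,"dz": 0,"spin": 0},{"gripper": 0,"dx": 0,"dy": 0,"dz": 0,"spin": 0}], grip_force=50)

```text
time: 15.8
ee_pos: [0.5328, 0.1755, 0.1875]
eef_rot: [0.801, 0.598, -0.0, -0.0]
ft_force: [-1.5, -0.8, 1.6]
width: 0.0478
```

```bash
python3 - <<'E'
from h import *
s,R=st()
im=cams.camera("scene")[:,:,::-1]; crop(im,150,60,290,200,5,"s10.png")
im=cams.camera("wrist")[:,:,::-1]; cv2.imwrite("pics/w10.png",im)
E
```

```text
t 15.80 p [0.5328 0.1755 0.1875] yaw_y -16.5 tilt 0.04 j7 -0.62 w 0.0478 F [-1.5 -0.8  1.6] M [-0.15  0.47 -0.02]
```

View pics/s10.png

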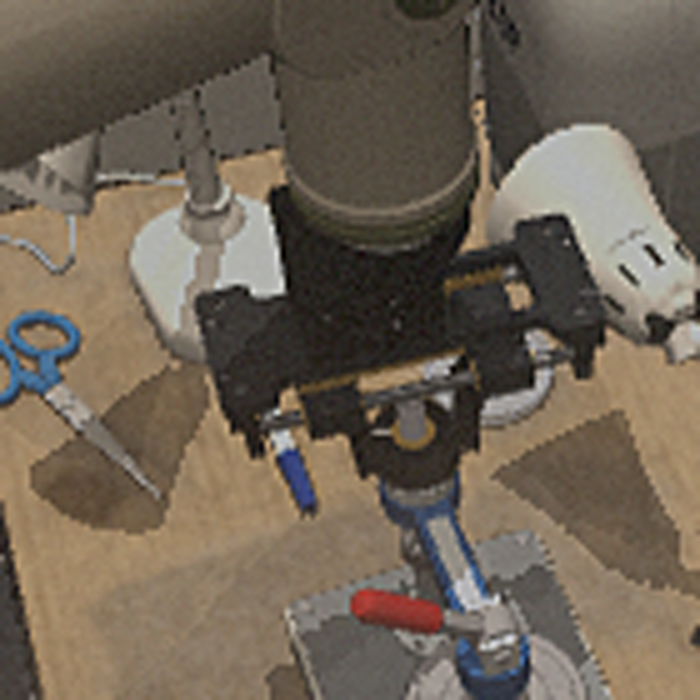

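View pics/w10.png

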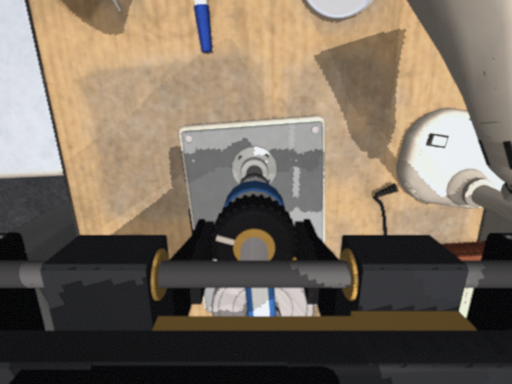

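Emit:
arm_command(increments=[{"gripper": 0,"dx": 0,"dy": 0,"dz": 0.0003,"spin": 8},{"gripper": 0,"dx": 0,"dy": 0,"dz": 0.0003,"spin": 8},{"gripper": 0,"dx": 0,"dy": 0,"dz": 0.0003,"spin": 8},{"gripper": 0,"dx": 0,"dy": 0,"dz": 0.0003,"spin": 8},{"gripper": 0,"dx": 0,"dy": 0,"dz": 0.0003,"spin": 8},{"gripper": 0,"dx": 0,"dy": 0,"dz": 0.0003,"spin": 8},{"gripper": 0,"dx": 0,"dy": 0,"dz": 0.0003,"spin": 8},{"gripper": 0,"dx": 0,"dy": 0,"dz": 0.0003,"spin": 8}])

```text
time: 16.9
ee_pos: [0.5326, 0.1756, 0.185]
eef_rot: [0.997, 0.081, -0.0, -0.0]
ft_force: [-2.5, 0.1, 2.3]
width: 0.0482
```

```bash
python3 - <<'E'
from h import *
s,R=st()
im=cams.camera("scene")[:,:,::-1]; crop(im,150,60,290,200,5,"s11.png")
im=cams.camera("wrist")[:,:,::-1]; cv2.imwrite("pics/w11.png",im)
E
```

```text
t 16.90 p [0.5326 0.1756 0.185 ] yaw_y -80.7 tilt 0.05 j7 -1.72 w 0.0482 F [-2.5  0.1  2.3] M [-0.06  0.89  0.4 ]
```

View pics/s11.png

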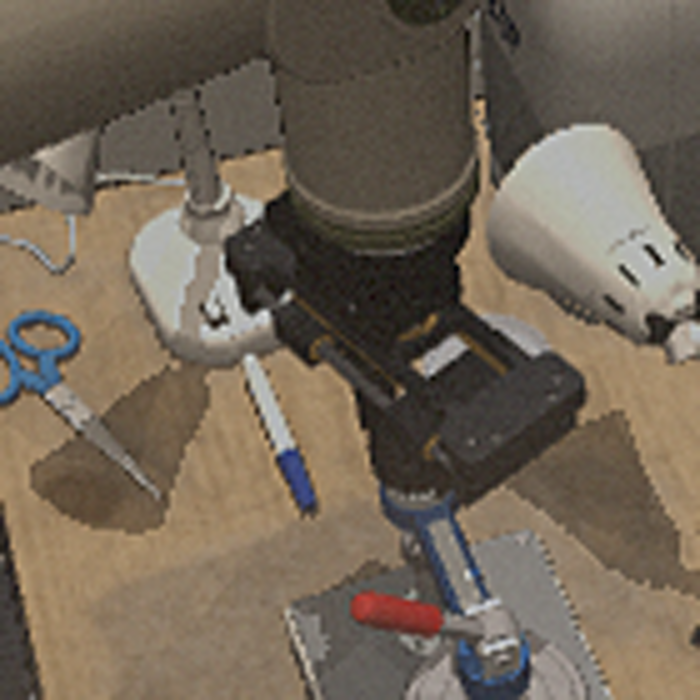

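View pics/w11.png

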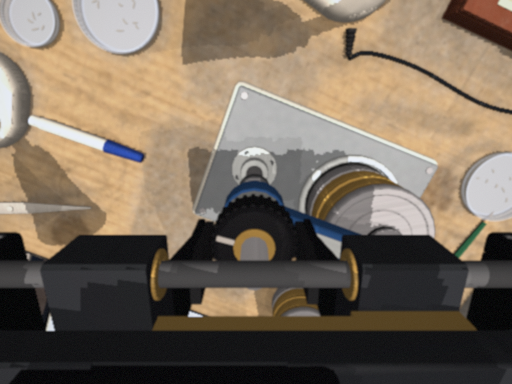

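Emit:
arm_command(increments=[{"gripper": 0,"dx": 0,"dy": 0,"dz": 0.0003,"spin": 8},{"gripper": 0,"dx": 0,"dy": 0,"dz": 0.0003,"spin": 8},{"gripper": 0,"dx": 0,"dy": 0,"dz": 0.0003,"spin": 8},{"gripper": 0,"dx": 0,"dy": 0,"dz": 0.0003,"spin": 8},{"gripper": 0,"dx": 0,"dy": 0,"dz": 0.0003,"spin": 8},{"gripper": 0,"dx": 0,"dy": 0,"dz": 0,"spin": 0},{"gripper": 100,"dx": 0,"dy": 0,"dz": 0,"spin": 0},{"gripper": 100,"dx": 0,"dy": 0,"dz": 0,"spin": 0}])

```text
time: 18.0
ee_pos: [0.5336, 0.1749, 0.1835]
eef_rot: [0.965, -0.262, 0.0, 0.0]
ft_force: [0.4, 0.1, 0.1]
width: 0.0603
```

```bash
python3 - <<'E'
from h import *
s,R=st()
E
```

```text
t 18.00 p [0.5336 0.1749 0.1835] yaw_y -120.4 tilt 0.06 j7 -2.40 w 0.0603 F [0.4 0.1 0.1] M [-0.04  0.21 -0.02]
```

Emit:
arm_command(increments=[{"gripper": 100,"dx": 0,"dy": 0,"dz": 0,"spin": 0},{"gripper": 100,"dx": 0,"dy": 0,"dz": 0,"spin": -10},{"gripper": 100,"dx": 0,"dy": 0,"dz": 0,"spin": -10},{"gripper": 100,"dx": 0,"dy": 0,"dz": 0,"spin": -10},{"gripper": 100,"dx": 0,"dy": 0,"dz": 0,"spin": -10},{"gripper": 0,"dx": 0,"dy": 0,"dz": 0,"spin": 0},{"gripper": 0,"dx": 0,"dy": 0,"dz": 0,"spin": 0},{"gripper": 0,"dx": 0,"dy": 0,"dz": 0,"spin": 0}])

```text
time: 19.0
ee_pos: [0.5332, 0.1753, 0.1834]
eef_rot: [0.997, 0.082, 0.0, 0.0]
ft_force: [-0.2, 1.2, 0.1]
width: 0.0649
```

Emit:
arm_command(increments=[{"gripper": 0,"dx": 0,"dy": 0,"dz": 0,"spin": 0},{"gripper": 0,"dx": 0,"dy": 0,"dz": 0.0003,"spin": 8},{"gripper": 0,"dx": 0,"dy": 0,"dz": 0.0003,"spin": 9},{"gripper": 0,"dx": 0,"dy": 0,"dz": 0.0003,"spin": 8},{"gripper": 0,"dx": 0,"dy": 0,"dz": 0,"spin": 0},{"gripper": 0,"dx": 0,"dy": 0,"dz": 0,"spin": 0},{"gripper": 100,"dx": 0,"dy": 0,"dz": 0,"spin": 0},{"gripper": 100,"dx": 0,"dy": 0,"dz": 0,"spin": 0}])

```text
time: 20.0
ee_pos: [0.5334, 0.1749, 0.1826]
eef_rot: [0.991, -0.135, 0.0, 0.0]
ft_force: [0.1, -0.0, -0.7]
width: 0.0607
```

```bash
python3 - <<'E'
from h import *
s,R=st()
im=cams.camera("scene")[:,:,::-1]; crop(im,150,60,290,200,5,"s12.png")
im=cams.camera("wrist")[:,:,::-1]; cv2.imwrite("pics/w12.png",im)
E
```

```text
t 20.00 p [0.5334 0.1749 0.1826] yaw_y -105.5 tilt 0.03 j7 -2.14 w 0.0607 F [ 0.1 -0.  -0.7] M [-0.02  0.18  0.01]
```

View pics/w12.png

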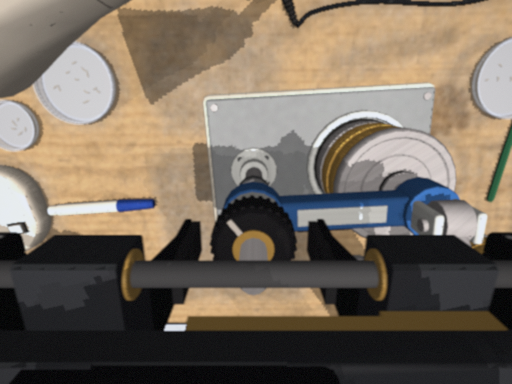

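View pics/s12.png

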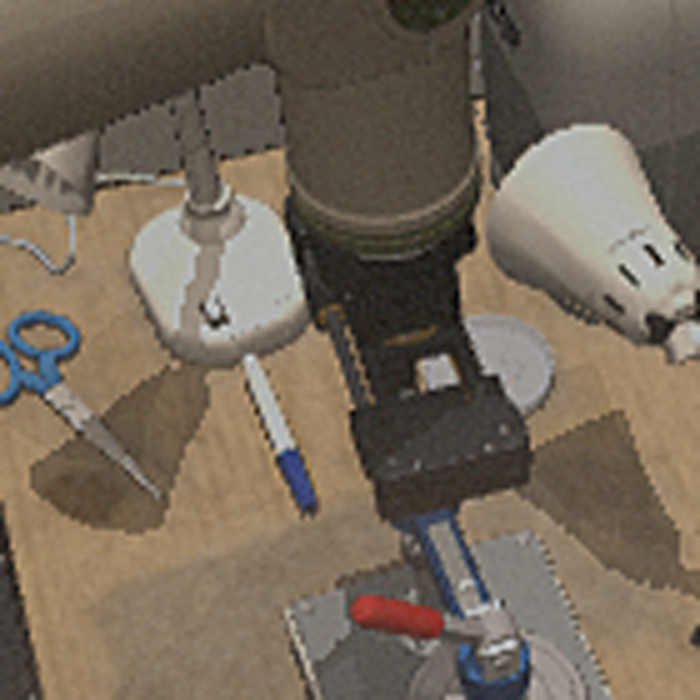

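```bash
python3 - <<'E'
from h import *
col=np.array([.5333,.1749]); ya=np.array([.2165,.976]); xa=np.array([.976,-.2165]); piv=col-.12*ya; print(piv)
n=np.array([*ya,0])
def hit(u,v):
    c,d=ray("scene",150+(u+.5)/5-.5,60+(v+.5)/5-.5); t=n@(np.array([*piv,0])-c)/(n@d); p=c+d*t; return p, (p[:2]-piv)@xa
for uv in ((352,605),(441,622),(488,640)): print(uv,hit(*uv))
E
```

```text
[0.50732 0.05778]
(352, 605) (array([0.44120066, 0.07244684, 0.26678593]), np.float64(-0.0677078446923607))
(441, 622) (array([0.48204867, 0.06338578, 0.22788811]), np.float64(-0.025878470928870047))
(488, 640) (array([0.50482722, 0.05833296, 0.19741529]), np.float64(-0.0025526718328131794))
```

Emit:
arm_command(increments=[{"gripper": 100,"dx": 0,"dy": 0,"dz": -0.02,"spin": 0},{"gripper": 100,"dx": 0,"dy": 0,"dz": -0.05,"spin": 0},{"gripper": 50,"dx": 0,"dy": 0,"dz": -0.05,"spin": 0},{"gripper": 0,"dx": -0.022,"dy": 0.031,"dz": 0,"spin": 0},{"gripper": 0,"dx": -0.022,"dy": 0.031,"dz": 0,"spin": 0},{"gripper": 0,"dx": -0.022,"dy": 0.031,"dz": 0,"spin": 0},{"gripper": 0,"dx": -0.022,"dy": 0.031,"dz": 0,"spin": 0},{"gripper": 0,"dx": 0,"dy": 0,"dz": 0,"spin": -10}])

```text
time: 21.1
ee_pos: [0.4143, 0.0776, 0.3031]
eef_rot: [0.999, -0.048, 0.0, -0.001]
ft_force: [0.4, 1.1, 0.2]
width: 0.0349
```

Emit:
arm_command(increments=[{"gripper": 0,"dx": 0,"dy": 0,"dz": 0,"spin": -10.5},{"gripper": 0,"dx": 0,"dy": 0,"dz": 0,"spin": -10.5},{"gripper": 0,"dx": 0,"dy": 0,"dz": 0,"spin": -10.5},{"gripper": 0,"dx": 0,"dy": 0,"dz": 0,"spin": -10.5},{"gripper": 0,"dx": 0,"dy": 0,"dz": 0,"spin": -10.5},{"gripper": 0,"dx": 0,"dy": 0,"dz": 0,"spin": -10.5},{"gripper": 0,"dx": 0,"dy": 0,"dz": 0,"spin": -10.5},{"gripper": 0,"dx": 0,"dy": 0,"dz": 0,"spin": -9.5}])

```text
time: 22.1
ee_pos: [0.4153, 0.0791, 0.3026]
eef_rot: [0.778, 0.628, 0.0, -0.0]
ft_force: [0.1, -1.2, 0.8]
width: 0.0004
```

```bash
cat >> h.py <<'E'
col=np.array([.5333,.1749]); ya=np.array([.2165,.976]); xa=np.array([.976,-.2165]); piv=col-.12*ya
def lev(s):
    d=s["ee_pos"][:2]-piv; print("TCP rel pivot xa %.1f ya %.1f z %.1f"%(d@xa*1e3,d@ya*1e3,s["ee_pos"][2]*1e3), "F xa %.1f ya %.1f z %.1f"%(s["ft_force"][:2]@xa,s["ft_force"][:2]@ya,s["ft_force"][2]))
E
python3 - <<'E'
from h import *
s,R=st();lev(s)
info=cams.camera_info("wrist"); np.save("iB.npy",info,allow_pickle=True)
im=cams.camera("wrist")[:,:,::-1]; cv2.imwrite("pics/w13.png",im)
im=cams.camera("scene")[:,:,::-1]; crop(im,150,80,290,220,5,"s13.png")
E
```

```text
t 22.10 p [0.4153 0.0791 0.3026] yaw_y -12.2 tilt 0.03 j7 -0.69 w 0.0004 F [ 0.1 -1.2  0.8] M [-0.08  0.05  0.02]
TCP rel pivot xa -94.5 ya 0.9 z 302.6 F xa 0.3 ya -1.1 z 0.8
```

View pics/w13.png

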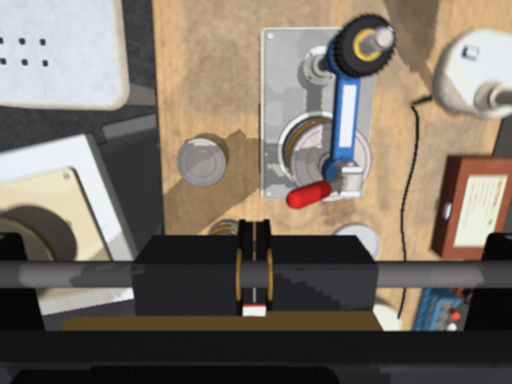

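View pics/s13.png

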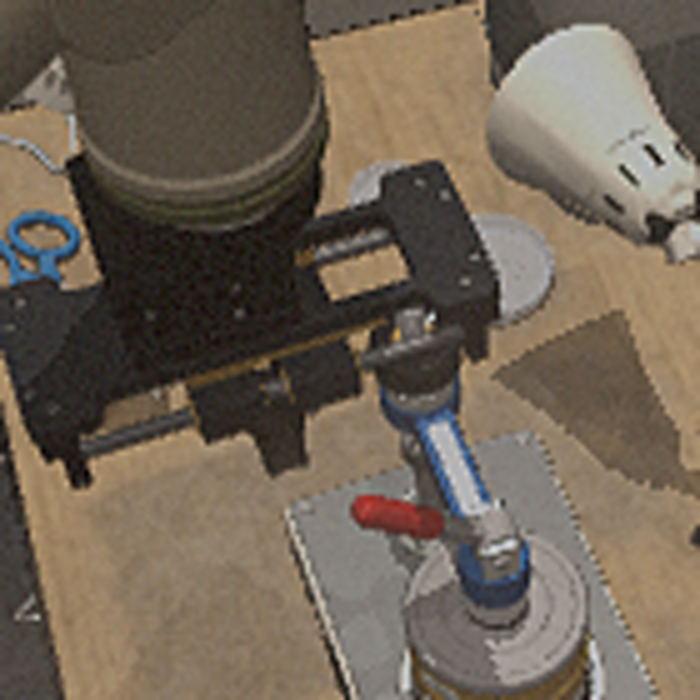

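```bash
python3 - <<'E'
from h import *
i=np.load("iB.npy",allow_pickle=True).item()
for uv in ((296,199),(325,188)):
  for z in (.225,.24,.255,.265):
    p=onz("wrist",*uv,z,i); d=p[:2]-piv; print(uv,z,(d@xa).round(4),(d@ya).round(4))
E
```

```text
(296, 199) 0.225 -0.0549 -0.0104
(296, 199) 0.24 -0.0572 -0.0051
(296, 199) 0.255 -0.0595 0.0002
(296, 199) 0.265 -0.061 0.0037
(325, 188) 0.225 -0.0288 0.0004
(325, 188) 0.24 -0.0326 0.0051
(325, 188) 0.255 -0.0364 0.0098
(325, 188) 0.265 -0.0389 0.0129
```

Emit:
arm_command(increments=[{"gripper": 0,"dx": 0,"dy": 0,"dz": 0.03,"spin": 0},{"gripper": 0,"dx": 0,"dy": 0,"dz": 0.027,"spin": 0},{"gripper": 0,"dx": 0,"dy": 0.008,"dz": 0,"spin": 0},{"gripper": 0,"dx": 0,"dy": 0.008,"dz": 0,"spin": 0},{"gripper": 0,"dx": 0,"dy": 0.008,"dz": 0,"spin": 0},{"gripper": 0,"dx": 0,"dy": 0.008,"dz": 0,"spin": 0},{"gripper": 0,"dx": 0,"dy": 0.008,"dz": 0,"spin": 0},{"gripper": 0,"dx": 0,"dy": 0,"dz": 0,"spin": 0}])

```text
time: 23.2
ee_pos: [0.4531, 0.0714, 0.2467]
eef_rot: [0.78, 0.626, -0.001, -0.002]
ft_force: [-16.0, 0.2, 20.0]
width: 0.0003
```

```bash
python3 - <<'E'
from h import *
s,R=st();lev(s)
im=cams.camera("scene")[:,:,::-1]; crop(im,170,100,290,200,6,"s14.png")
E
```

```text
t 23.20 p [0.4531 0.0714 0.2467] yaw_y -12.5 tilt 0.23 j7 -0.57 w 0.0003 F [-16.    0.2  20. ] M [0.04 3.83 0.05]
TCP rel pivot xa -55.8 ya 1.6 z 246.7 F xa -15.6 ya -3.2 z 20.0
```

View pics/s14.png

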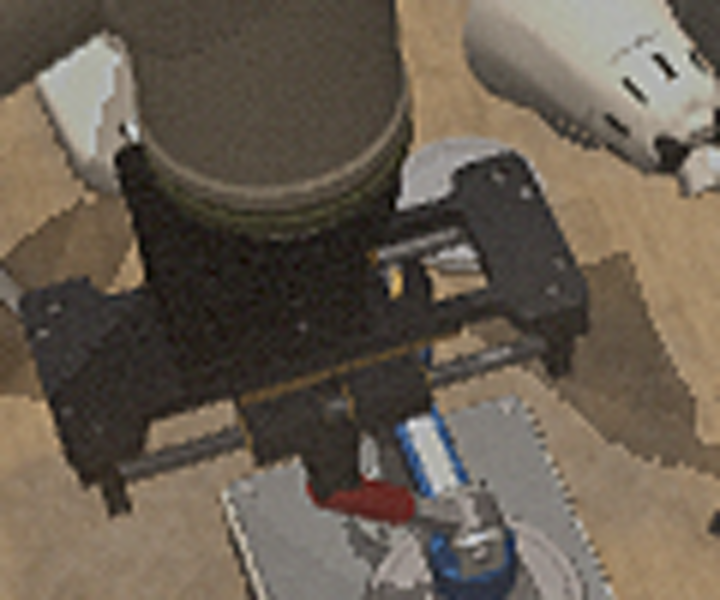

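Emit:
arm_command(increments=[{"gripper": 0,"dx": 0,"dy": -0.015,"dz": 0,"spin": 0},{"gripper": 0,"dx": 0,"dy": -0.02,"dz": 0,"spin": 0},{"gripper": 0,"dx": 0,"dy": -0.03,"dz": 0,"spin": 0},{"gripper": 0,"dx": 0,"dy": 0,"dz": 0,"spin": 0},{"gripper": 0,"dx": 0,"dy": 0,"dz": 0,"spin": 0},{"gripper": 0,"dx": 0,"dy": 0,"dz": 0,"spin": 0},{"gripper": 0,"dx": 0,"dy": 0,"dz": 0,"spin": 0},{"gripper": 0,"dx": 0,"dy": 0,"dz": 0,"spin": 0}])

```text
time: 24.25
ee_pos: [0.3909, 0.0847, 0.2455]
eef_rot: [0.78, 0.626, -0.0, 0.0]
ft_force: [0.1, -0.2, -0.3]
width: 0.0003
```

```bash
python3 - <<'E'
from h import *
s,R=st();lev(s)
info=cams.camera_info("wrist"); np.save("iC.npy",info,allow_pickle=True)
im=cams.camera("wrist")[:,:,::-1]; crop(im,230,50,430,210,4,"w15.png")
im=cams.camera("scene")[:,:,::-1]; crop(im,170,100,290,200,6,"s15.png")
E
```

```text
t 24.25 p [0.3909 0.0847 0.2455] yaw_y -12.5 tilt 0.02 j7 -0.75 w 0.0003 F [ 0.1 -0.2 -0.3] M [-0.11  0.05  0.07]
TCP rel pivot xa -119.4 ya 1.1 z 245.5 F xa 0.2 ya -0.2 z -0.3
```

View pics/w15.png

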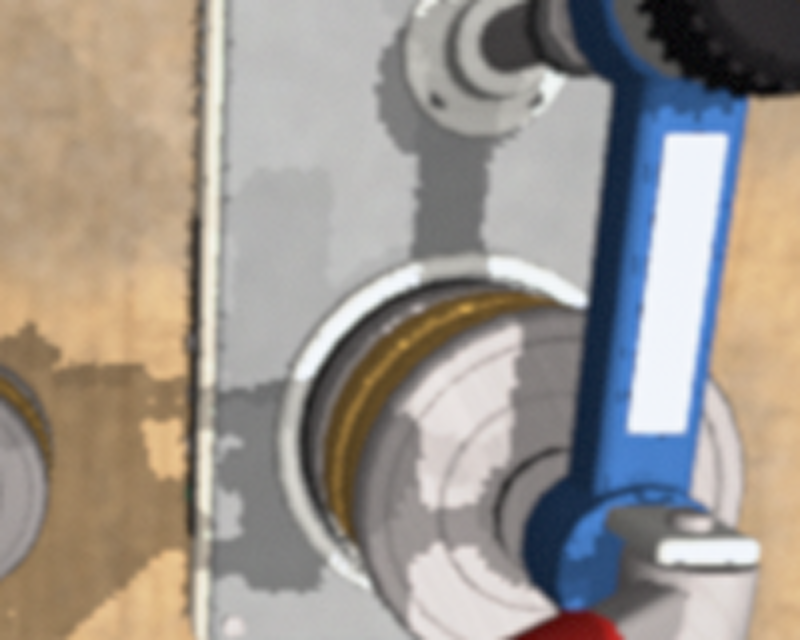

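View pics/s15.png

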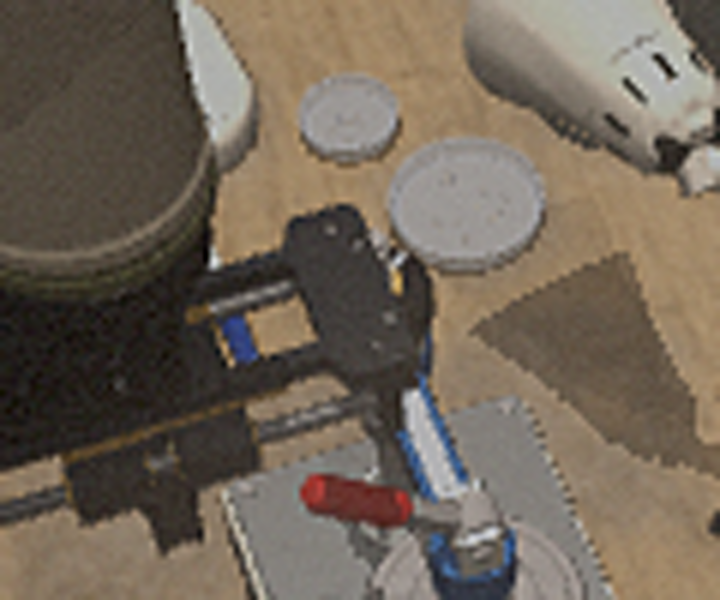

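```bash
cat >> h.py <<'E'
def scenehit(u,v,u0,v0,f):
    n=np.array([*ya,0]); c,d=ray("scene",u0+(u+.5)/f-.5,v0+(v+.5)/f-.5); t=n@(np.array([*piv,0])-c)/(n@d); p=c+d*t; return ((p[:2]-piv)@xa).round(4),p[2].round(4)
E
python3 - <<'E'
from h import *
a=scenehit(308,490,170,100,6); b=scenehit(408,508,170,100,6); print(a,b, np.degrees(np.arctan2(a[1]-b[1],b[0]-a[0])))
a=scenehit(356,607,150,60,5); b=scenehit(440,623,150,60,5); print(a,b, np.degrees(np.arctan2(a[1]-b[1],b[0]-a[0])))
E
```

```text
(np.float64(-0.0658), np.float64(0.2629)) (np.float64(-0.0265), np.float64(0.2271)) 42.33168800388477
(np.float64(-0.066), np.float64(0.2641)) (np.float64(-0.0264), np.float64(0.2273)) 42.90109406679645
```

Emit:
arm_command(increments=[{"gripper": 55,"dx": 0,"dy": 0,"dz": -0.03,"spin": -10.5},{"gripper": 55,"dx": 0,"dy": 0,"dz": -0.03,"spin": -10.5},{"gripper": 55,"dx": 0,"dy": 0,"dz": 0,"spin": -10.5},{"gripper": 55,"dx": 0,"dy": 0,"dz": 0,"spin": -10.5},{"gripper": 55,"dx": 0,"dy": 0,"dz": 0,"spin": -10.5},{"gripper": 55,"dx": 0,"dy": 0,"dz": 0,"spin": -10.5},{"gripper": 55,"dx": 0,"dy": 0,"dz": 0,"spin": -10.5},{"gripper": 55,"dx": 0,"dy": 0,"dz": 0,"spin": -10.5}])

```text
time: 25.35
ee_pos: [0.3908, 0.0848, 0.3055]
eef_rot: [0.158, 0.987, 0.0, -0.0]
ft_force: [0.3, -0.0, 0.0]
width: 0.0476
```

Emit:
arm_command(increments=[{"gripper": 55,"dx": 0,"dy": 0,"dz": 0,"spin": -6},{"gripper": 55,"dx": -0.035,"dy": 0,"dz": 0,"spin": 0},{"gripper": 55,"dx": -0.035,"dy": -0.001,"dz": 0,"spin": 0},{"gripper": 55,"dx": 0,"dy": 0,"dz": 0,"spin": 0},{"gripper": 55,"dx": 0,"dy": 0,"dz": 0.025,"spin": 0},{"gripper": 55,"dx": 0,"dy": 0,"dz": 0.02,"spin": 0},{"gripper": 55,"dx": 0,"dy": 0,"dz": 0,"spin": 0},{"gripper": 55,"dx": 0,"dy": 0,"dz": 0,"spin": 0}])

```text
time: 26.35
ee_pos: [0.4589, 0.069, 0.2613]
eef_rot: [0.109, 0.994, 0.0, 0.0]
ft_force: [0.2, -0.6, -0.3]
width: 0.048
```

```bash
python3 - <<'E'
from h import *
s,R=st();lev(s)
info=cams.camera_info("wrist"); np.save("iD.npy",info,allow_pickle=True)
im=cams.camera("wrist")[:,:,::-1]; cv2.imwrite("pics/w16.png",im)
im=cams.camera("scene")[:,:,::-1]; crop(im,170,100,290,200,6,"s16.png")
E
```

```text
t 26.35 p [0.4589 0.069  0.2613] yaw_y 77.5 tilt 0.05 j7 0.85 w 0.0480 F [ 0.2 -0.6 -0.3] M [0.03 0.03 0.02]
TCP rel pivot xa -49.7 ya 0.4 z 261.3 F xa 0.3 ya -0.5 z -0.3
```

View pics/w16.png

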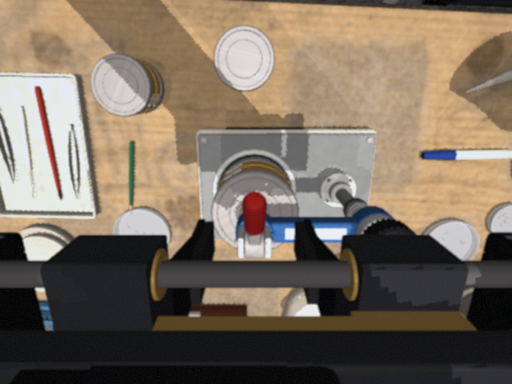

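View pics/s16.png

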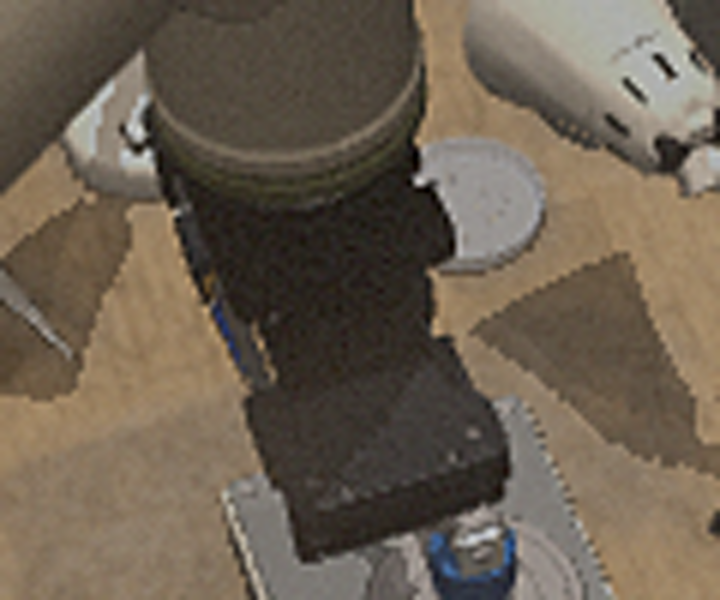

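```bash
python3 - <<'E'
from h import *
from scipy.optimize import fsolve
i=np.load("iD.npy",allow_pickle=True).item()
im=cv2.imread("pics/w16.png"); b,g,r_=[im[:,:,k].astype(int) for k in range(3)]
m=((r_>110)&(g<60)&(b<70)); m[:,:220]=0; m[:,290:]=0; ys,xs=np.nonzero(m); print(xs.min(),xs.max(),ys.min(),ys.max())
def P(rho,th,zp,n): 
    off=n*.0085
    x=-rho*np.cos(th)+off*(-np.sin(th)); z=rho*np.sin(th)-off*np.cos(th)
    return [*(piv+x*xa),zp+z]
# top visible v: outer end lower-corner (n=+1 pushed side) visible? use axis points
for v0,v1 in ((ys.min(),ys.max()),(ys.min()+2,ys.max())):
  for n in (0,1):
    f=lambda q:[proj("wrist",P(.091,q[0],q[1],n),i)[0,1]-v0, proj("wrist",P(.040,q[0],q[1],0),i)[0,1]-v1]
    q=fsolve(f,[.75,.19]); print(v0,v1,n,np.degrees(q[0]),q[1])
E
```

```text
245 264 192 234
192 234 0 34.73848550921158 0.22365818620353212
192 234 1 43.16470635105534 0.2115907854628893
194 234 0 36.155109589415545 0.2216888112214094
194 234 1 44.60618741752968 0.20945009939454612
```

Emit:
arm_command(increments=[{"gripper": 55,"dx": 0,"dy": 0,"dz": 0.015,"spin": 0},{"gripper": 55,"dx": 0,"dy": 0,"dz": 0.018,"spin": 0},{"gripper": 0,"dx": 0,"dy": 0,"dz": 0,"spin": 0},{"gripper": 0,"dx": 0,"dy": 0,"dz": 0,"spin": 0},{"gripper": 0,"dx": 0,"dy": 0,"dz": 0,"spin": 0},{"gripper": 0,"dx": 0,"dy": 0,"dz": 0,"spin": 0},{"gripper": 0,"dx": 0,"dy": 0,"dz": 0,"spin": 0},{"gripper": 0,"dx": 0,"dy": 0,"dz": 0,"spin": 0}], grip_force=25)

```text
time: 27.45
ee_pos: [0.4591, 0.069, 0.2278]
eef_rot: [0.109, 0.994, 0.0, 0.0]
ft_force: [0.3, 2.6, 1.4]
width: 0.0158
```

```bash
python3 - <<'E'
from h import *
s,R=st();lev(s)
im=cams.camera("wrist")[:,:,::-1]; cv2.imwrite("pics/w17.png",im)
im=cams.camera("scene")[:,:,::-1]; crop(im,170,100,290,200,6,"s17.png")
E
```

```text
t 27.45 p [0.4591 0.069  0.2278] yaw_y 77.5 tilt 0.05 j7 0.86 w 0.0158 F [0.3 2.6 1.4] M [ 0.47 -0.19  0.01]
TCP rel pivot xa -49.5 ya 0.5 z 227.8 F xa -0.3 ya 2.6 z 1.4
```

View pics/w17.png

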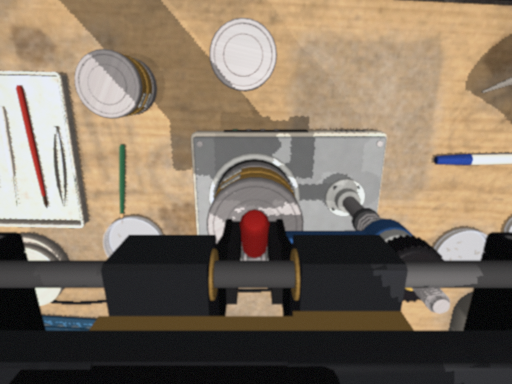

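View pics/s17.png

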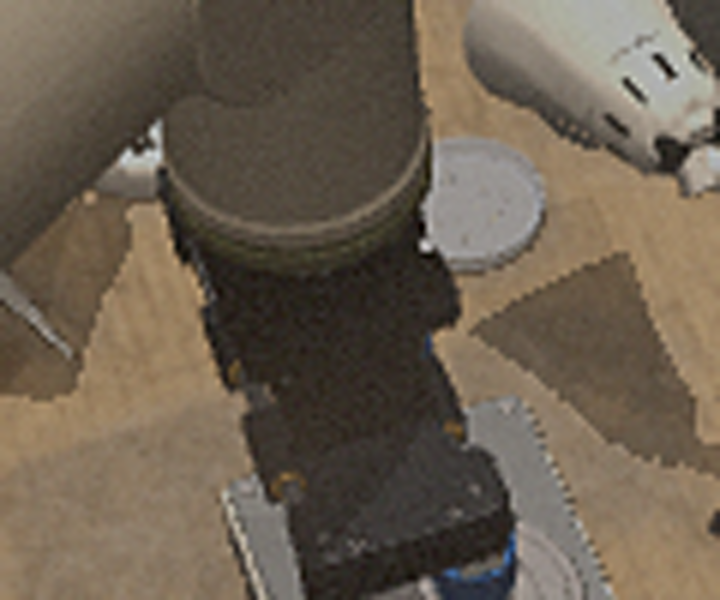

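```bash
python3 - <<'E'
import numpy as np
rho=68.6
th=np.radians([43.8,50,56,62,68,75,82,89,96,103,110,117,124,131,138,145,152,159,166,173,180,185])
x=-rho*np.cos(th); z=rho*np.sin(th)
for a,b,c,d,e in zip(np.degrees(th[1:]),np.diff(x),np.diff(z),x[1:],z[1:]): print("%.0f dx %.1f dz %.1f  | x %.1f z %.1f"%(a,-b,-c,d,e))
E
```

```text
50 dx -5.4 dz -5.1  | x -44.1 z 52.6
56 dx -5.7 dz -4.3  | x -38.4 z 56.9
62 dx -6.2 dz -3.7  | x -32.2 z 60.6
68 dx -6.5 dz -3.0  | x -25.7 z 63.6
75 dx -7.9 dz -2.7  | x -17.8 z 66.3
82 dx -8.2 dz -1.7  | x -9.5 z 67.9
89 dx -8.4 dz -0.7  | x -1.2 z 68.6
96 dx -8.4 dz 0.4  | x 7.2 z 68.2
103 dx -8.3 dz 1.4  | x 15.4 z 66.8
110 dx -8.0 dz 2.4  | x 23.5 z 64.5
117 dx -7.7 dz 3.3  | x 31.1 z 61.1
124 dx -7.2 dz 4.3  | x 38.4 z 56.9
131 dx -6.6 dz 5.1  | x 45.0 z 51.8
138 dx -6.0 dz 5.9  | x 51.0 z 45.9
145 dx -5.2 dz 6.6  | x 56.2 z 39.3
152 dx -4.4 dz 7.1  | x 60.6 z 32.2
159 dx -3.5 dz 7.6  | x 64.0 z 24.6
166 dx -2.5 dz 8.0  | x 66.6 z 16.6
173 dx -1.5 dz 8.2  | x 68.1 z 8.4
180 dx -0.5 dz 8.4  | x 68.6 z 0.0
185 dx 0.3 dz 6.0  | x 68.3 z -6.0
```

Emit:
arm_command(increments=[{"gripper": 0,"dx": -0.0054,"dy": 0,"dz": -0.0051,"spin": 0},{"gripper": 0,"dx": -0.0057,"dy": 0,"dz": -0.0043,"spin": 0},{"gripper": 0,"dx": -0.0062,"dy": 0,"dz": -0.0037,"spin": 0},{"gripper": 0,"dx": -0.0065,"dy": 0,"dz": -0.003,"spin": 0},{"gripper": 0,"dx": 0,"dy": 0,"dz": 0,"spin": 0},{"gripper": 0,"dx": 0,"dy": 0,"dz": 0,"spin": 0},{"gripper": 0,"dx": 0,"dy": 0,"dz": 0,"spin": 0},{"gripper": 0,"dx": 0,"dy": 0,"dz": 0,"spin": 0}])

```text
time: 28.55
ee_pos: [0.4821, 0.0637, 0.2437]
eef_rot: [0.109, 0.994, 0.0, 0.0]
ft_force: [0.5, 5.0, 1.2]
width: 0.0152
```

```bash
python3 - <<'E'
from h import *
s,R=st();lev(s)
im=cams.camera("wrist")[:,:,::-1]; crop(im,180,180,330,260,5,"w18.png")
E
```

```text
t 28.55 p [0.4821 0.0637 0.2437] yaw_y 77.5 tilt 0.03 j7 0.93 w 0.0152 F [0.5 5.  1.2] M [ 1.2  -0.01 -0.01]
TCP rel pivot xa -25.9 ya 0.3 z 243.7 F xa -0.6 ya 4.9 z 1.2
```

View pics/w18.png

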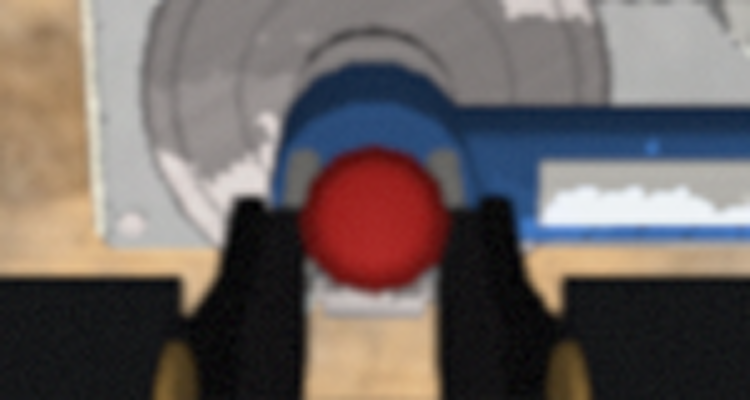

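Emit:
arm_command(increments=[{"gripper": 0,"dx": -0.004,"dy": 0,"dz": -0.0014,"spin": 0},{"gripper": 0,"dx": -0.0039,"dy": 0,"dz": -0.0013,"spin": 0},{"gripper": 0,"dx": 0,"dy": 0,"dz": 0,"spin": 0},{"gripper": 0,"dx": 0,"dy": 0,"dz": 0,"spin": 0},{"gripper": 0,"dx": 0,"dy": 0,"dz": 0,"spin": 0},{"gripper": 0,"dx": 0,"dy": 0,"dz": 0,"spin": 0},{"gripper": 0,"dx": 0,"dy": 0,"dz": 0,"spin": 0},{"gripper": 0,"dx": 0,"dy": 0,"dz": 0,"spin": 0}])

```text
time: 29.6
ee_pos: [0.4897, 0.0619, 0.2464]
eef_rot: [0.109, 0.994, 0.0, -0.0]
ft_force: [-0.8, 5.0, 1.7]
width: 0.0144
```

```bash
python3 - <<'E'
from h import *
s,R=st();lev(s)
E
```

```text
t 29.60 p [0.4897 0.0619 0.2464] yaw_y 77.5 tilt 0.02 j7 0.97 w 0.0144 F [-0.8  5.   1.7] M [ 1.17  0.19 -0.05]
TCP rel pivot xa -18.1 ya 0.2 z 246.4 F xa -1.8 ya 4.7 z 1.7
```

Emit:
arm_command(increments=[{"gripper": 0,"dx": -0.0041,"dy": 0,"dz": -0.0009,"spin": 0},{"gripper": 0,"dx": -0.0041,"dy": 0,"dz": -0.0008,"spin": 0},{"gripper": 0,"dx": 0,"dy": 0,"dz": 0,"spin": 0},{"gripper": 0,"dx": 0,"dy": 0,"dz": 0,"spin": 0},{"gripper": 0,"dx": 0,"dy": 0,"dz": 0,"spin": 0},{"gripper": 0,"dx": 0,"dy": 0,"dz": 0,"spin": 0},{"gripper": 0,"dx": 0,"dy": 0,"dz": 0,"spin": 0},{"gripper": 0,"dx": 0,"dy": 0,"dz": 0,"spin": 0}])

```text
time: 30.6
ee_pos: [0.4978, 0.0601, 0.248]
eef_rot: [0.109, 0.994, 0.0, -0.0]
ft_force: [-0.6, -0.3, 0.4]
width: 0.0004
```

```bash
python3 - <<'E'
from h import *
s,R=st();lev(s)
E
```

```text
t 30.60 p [0.4978 0.0601 0.248 ] yaw_y 77.5 tilt 0.01 j7 1.14 w 0.0004 F [-0.6 -0.3  0.4] M [ 0.01 -0.02  0.  ]
TCP rel pivot xa -9.8 ya 0.2 z 248.0 F xa -0.5 ya -0.4 z 0.4
```

```bash
python3 - <<'E'
from h import *
im=cams.camera("wrist")[:,:,::-1]; crop(im,180,160,330,260,5,"w19.png")
im=cams.camera("scene")[:,:,::-1]; crop(im,170,100,290,200,6,"s19.png")
E
```

```text
(no output)
```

View pics/w19.png

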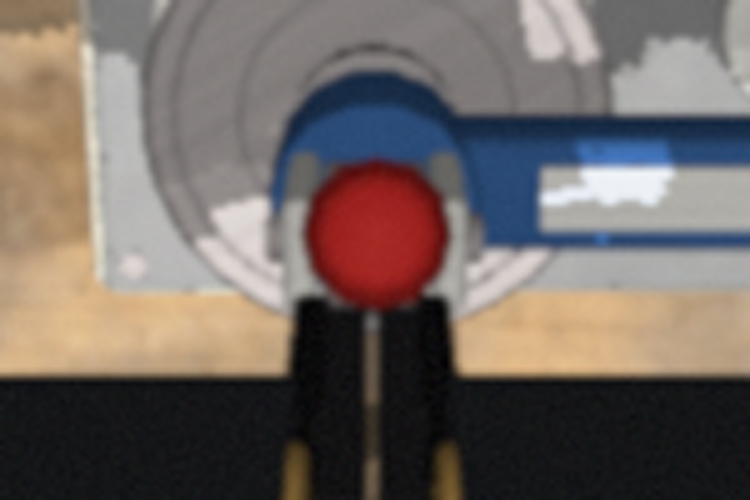

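View pics/s19.png

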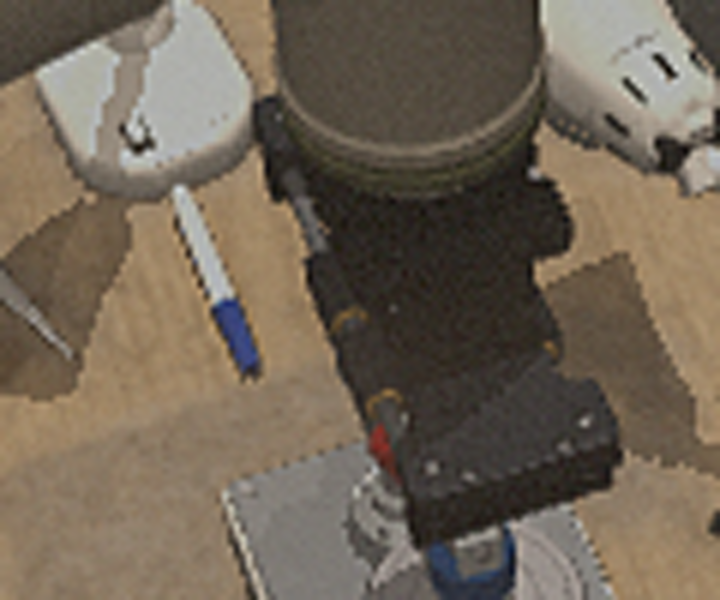

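Emit:
arm_command(increments=[{"gripper": 0,"dx": 0,"dy": 0,"dz": -0.025,"spin": 0},{"gripper": 0,"dx": 0,"dy": 0,"dz": -0.025,"spin": 0},{"gripper": 0,"dx": 0.028,"dy": 0,"dz": 0,"spin": 0},{"gripper": 0,"dx": 0.032,"dy": 0,"dz": 0,"spin": 0},{"gripper": 0,"dx": 0,"dy": 0,"dz": 0,"spin": 0},{"gripper": 0,"dx": 0,"dy": 0,"dz": 0.033,"spin": 0},{"gripper": 0,"dx": 0,"dy": 0,"dz": 0.033,"spin": 0},{"gripper": 0,"dx": 0,"dy": 0,"dz": 0,"spin": 0}])

```text
time: 31.7
ee_pos: [0.4386, 0.0721, 0.2307]
eef_rot: [0.11, 0.994, -0.001, -0.001]
ft_force: [0.5, 0.4, 0.8]
width: 0.0005
```

```bash
python3 - <<'E'
from h import *
s,R=st();lev(s)
im=cams.camera("wrist")[:,:,::-1]; crop(im,180,120,330,260,5,"w20.png")
im=cams.camera("scene")[:,:,::-1]; crop(im,170,100,290,200,6,"s20.png")
E
```

```text
t 31.70 p [0.4386 0.0721 0.2307] yaw_y 77.4 tilt 0.19 j7 0.85 w 0.0005 F [0.5 0.4 0.8] M [ 0.01  0.   -0.  ]
TCP rel pivot xa -70.2 ya -0.9 z 230.7 F xa 0.5 ya 0.5 z 0.8
```

View pics/w20.png

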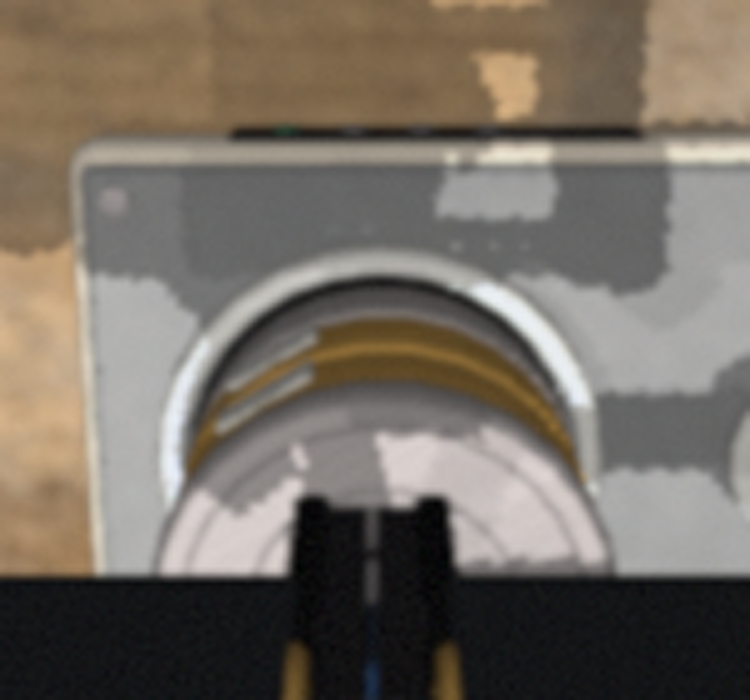

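View pics/s20.png

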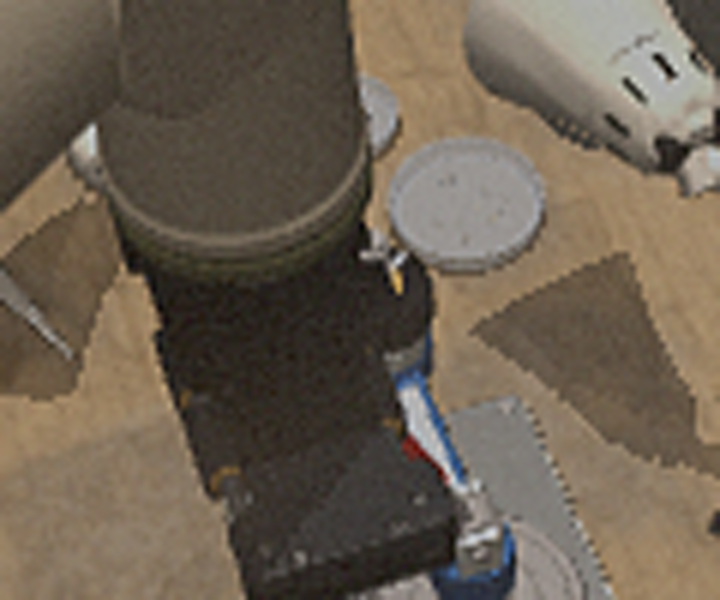

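Emit:
arm_command(increments=[{"gripper": 0,"dx": -0.008,"dy": 0.001,"dz": 0,"spin": 0},{"gripper": 0,"dx": -0.008,"dy": 0,"dz": 0,"spin": 0},{"gripper": 0,"dx": -0.006,"dy": 0,"dz": 0,"spin": 0},{"gripper": 0,"dx": -0.004,"dy": 0,"dz": 0,"spin": 0},{"gripper": 0,"dx": -0.003,"dy": 0,"dz": 0,"spin": 0},{"gripper": 0,"dx": 0,"dy": 0,"dz": 0,"spin": 0},{"gripper": 0,"dx": 0,"dy": 0,"dz": 0,"spin": 0},{"gripper": 0,"dx": 0,"dy": 0,"dz": 0,"spin": 0}])

```text
time: 32.8
ee_pos: [0.4677, 0.0677, 0.232]
eef_rot: [0.109, 0.994, 0.0, 0.0]
ft_force: [-0.3, -0.3, -0.9]
width: 0.0005
```

```bash
python3 - <<'E'
from h import *
s,R=st();lev(s)
im=cams.camera("scene")[:,:,::-1]; crop(im,170,100,290,200,6,"s21.png")
E
```

```text
t 32.80 p [0.4677 0.0677 0.232 ] yaw_y 77.5 tilt 0.02 j7 0.94 w 0.0005 F [-0.3 -0.3 -0.9] M [ 0.01  0.03 -0.02]
TCP rel pivot xa -40.8 ya 1.1 z 232.0 F xa -0.2 ya -0.4 z -0.9
```

View pics/s21.png

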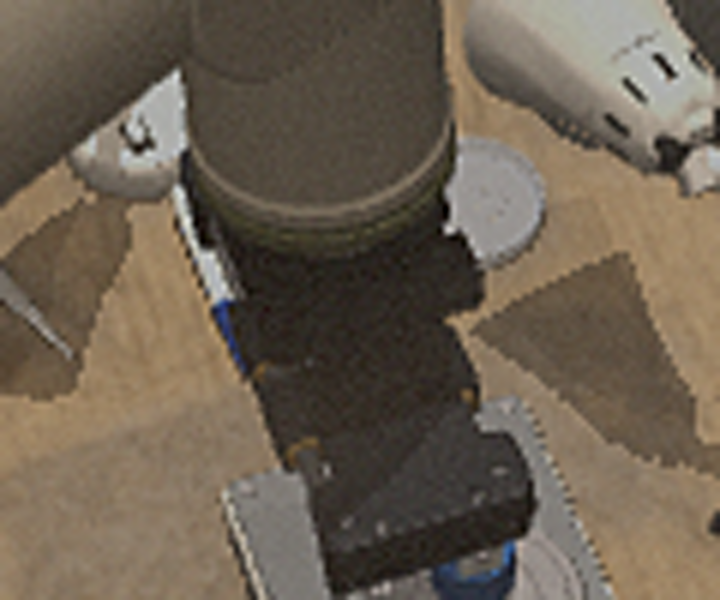

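Emit:
arm_command(increments=[{"gripper": 0,"dx": -0.003,"dy": -0.001,"dz": 0,"spin": 0},{"gripper": 0,"dx": -0.003,"dy": 0,"dz": 0,"spin": 0},{"gripper": 0,"dx": -0.003,"dy": 0,"dz": 0,"spin": 0},{"gripper": 0,"dx": -0.003,"dy": 0,"dz": 0,"spin": 0},{"gripper": 0,"dx": 0,"dy": 0,"dz": 0,"spin": 0},{"gripper": 0,"dx": 0,"dy": 0,"dz": 0,"spin": 0},{"gripper": 0,"dx": 0,"dy": 0,"dz": 0,"spin": 0},{"gripper": 0,"dx": 0,"dy": 0,"dz": 0,"spin": 0}])

```text
time: 33.85
ee_pos: [0.4793, 0.0641, 0.232]
eef_rot: [0.109, 0.994, 0.0, 0.0]
ft_force: [-0.1, 0.4, 0.6]
width: 0.0003
```

```bash
python3 - <<'E'
from h import *
s,R=st();lev(s)
E
```

```text
t 33.85 p [0.4793 0.0641 0.232 ] yaw_y 77.5 tilt 0.01 j7 1.00 w 0.0003 F [-0.1  0.4  0.6] M [ 0.13  0.1  -0.  ]
TCP rel pivot xa -28.7 ya 0.1 z 232.0 F xa -0.2 ya 0.4 z 0.6
```

Emit:
arm_command(increments=[{"gripper": 0,"dx": -0.003,"dy": 0,"dz": 0,"spin": 0},{"gripper": 0,"dx": -0.003,"dy": 0,"dz": 0,"spin": 0},{"gripper": 0,"dx": -0.003,"dy": 0,"dz": 0,"spin": 0},{"gripper": 0,"dx": 0,"dy": 0,"dz": 0,"spin": 0},{"gripper": 0,"dx": 0,"dy": 0,"dz": 0,"spin": 0},{"gripper": 0,"dx": 0,"dy": 0,"dz": 0,"spin": 0},{"gripper": 0,"dx": 0,"dy": 0,"dz": 0,"spin": 0},{"gripper": 0,"dx": 0,"dy": 0,"dz": 0,"spin": 0}])

```text
time: 34.85
ee_pos: [0.488, 0.0622, 0.232]
eef_rot: [0.109, 0.994, 0.0, -0.0]
ft_force: [-1.4, 2.8, 1.7]
width: 0.001
```

```bash
python3 - <<'E'
from h import *
s,R=st();lev(s)
E
```

```text
t 34.85 p [0.488  0.0622 0.232 ] yaw_y 77.5 tilt 0.02 j7 1.06 w 0.0010 F [-1.4  2.8  1.7] M [0.47 0.49 0.05]
TCP rel pivot xa -19.8 ya 0.1 z 232.0 F xa -2.0 ya 2.4 z 1.7
```

```bash
python3 - <<'E'
from h import *
im=cams.camera("wrist")[:,:,::-1]; crop(im,180,120,330,260,5,"w22.png")
im=cams.camera("scene")[:,:,::-1]; crop(im,170,100,290,200,6,"s22.png")
E
```

```text
(no output)
```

View pics/w22.png

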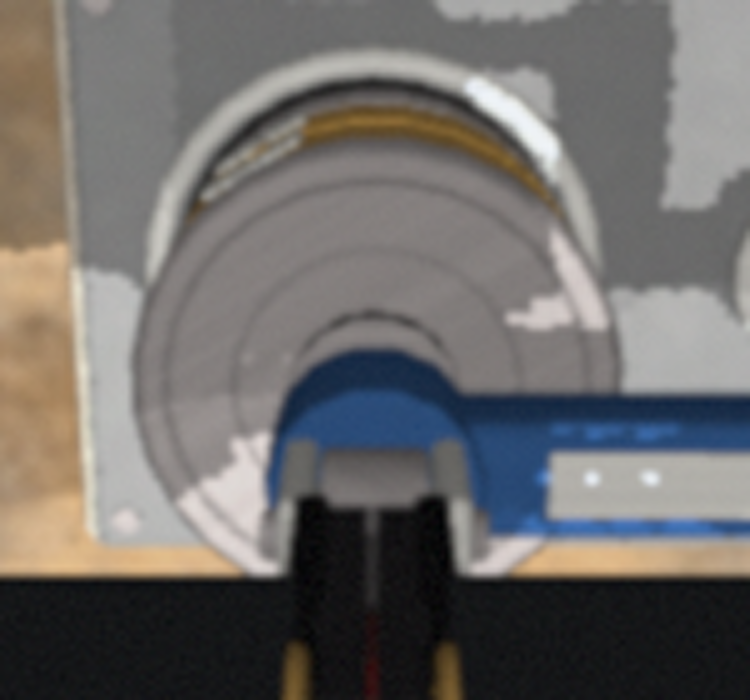

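View pics/s22.png

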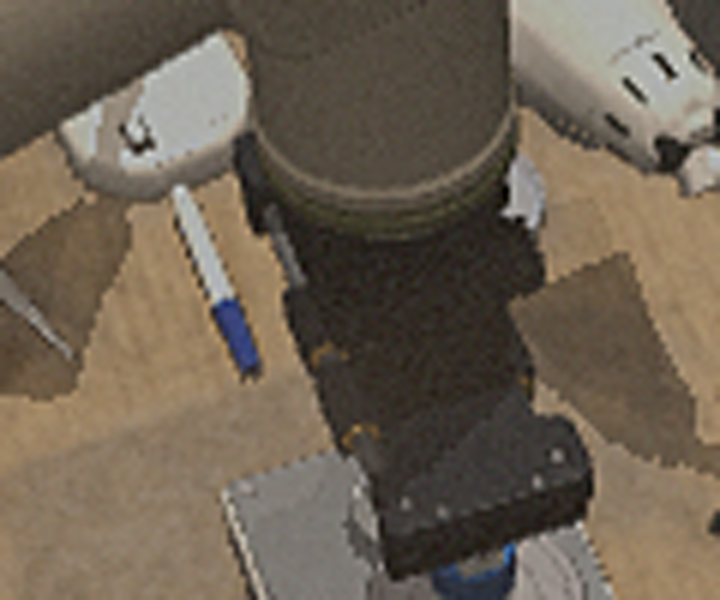

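Emit:
arm_command(increments=[{"gripper": 0,"dx": -0.003,"dy": 0,"dz": 0,"spin": 0},{"gripper": 0,"dx": -0.002,"dy": 0,"dz": 0,"spin": 0},{"gripper": 0,"dx": 0,"dy": 0,"dz": 0,"spin": 0},{"gripper": 0,"dx": 0,"dy": 0,"dz": 0,"spin": 0},{"gripper": 0,"dx": 0,"dy": 0,"dz": 0,"spin": 0},{"gripper": 0,"dx": 0,"dy": 0,"dz": 0,"spin": 0},{"gripper": 0,"dx": 0,"dy": 0,"dz": 0,"spin": 0},{"gripper": 0,"dx": 0,"dy": 0,"dz": 0,"spin": 0}])

```text
time: 35.95
ee_pos: [0.4924, 0.0613, 0.2321]
eef_rot: [0.109, 0.994, 0.0, -0.001]
ft_force: [-6.6, 3.9, 5.9]
width: 0.0006
```

```bash
python3 - <<'E'
from h import *
s,R=st();lev(s)
E
```

```text
t 35.95 p [0.4924 0.0613 0.2321] yaw_y 77.5 tilt 0.09 j7 1.12 w 0.0006 F [-6.6  3.9  5.9] M [0.62 1.47 0.04]
TCP rel pivot xa -15.3 ya 0.2 z 232.1 F xa -7.3 ya 2.4 z 5.9
```

Emit:
arm_command(increments=[{"gripper": 0,"dx": -0.003,"dy": 0,"dz": 0,"spin": 0},{"gripper": 0,"dx": -0.002,"dy": 0,"dz": 0,"spin": 0},{"gripper": 0,"dx": 0,"dy": 0,"dz": 0,"spin": 0},{"gripper": 0,"dx": 0,"dy": 0,"dz": 0,"spin": 0},{"gripper": 0,"dx": 0,"dy": 0,"dz": 0,"spin": 0},{"gripper": 0,"dx": 0,"dy": 0,"dz": 0,"spin": 0},{"gripper": 0,"dx": 0,"dy": 0,"dz": 0,"spin": 0},{"gripper": 0,"dx": 0,"dy": 0,"dz": 0,"spin": 0}])

```text
time: 36.95
ee_pos: [0.4973, 0.0603, 0.2322]
eef_rot: [0.109, 0.994, 0.0, -0.001]
ft_force: [-5.6, 2.1, 6.0]
width: 0.0004
```

```bash
python3 - <<'E'
from h import *
s,R=st();lev(s)
im=cams.camera("wrist")[:,:,::-1]; crop(im,180,120,330,260,5,"w23.png")
E
```

```text
t 36.95 p [0.4973 0.0603 0.2322] yaw_y 77.5 tilt 0.09 j7 1.17 w 0.0004 F [-5.6  2.1  6. ] M [0.62 1.55 0.01]
TCP rel pivot xa -10.3 ya 0.3 z 232.2 F xa -5.9 ya 0.9 z 6.0
```

View pics/w23.png

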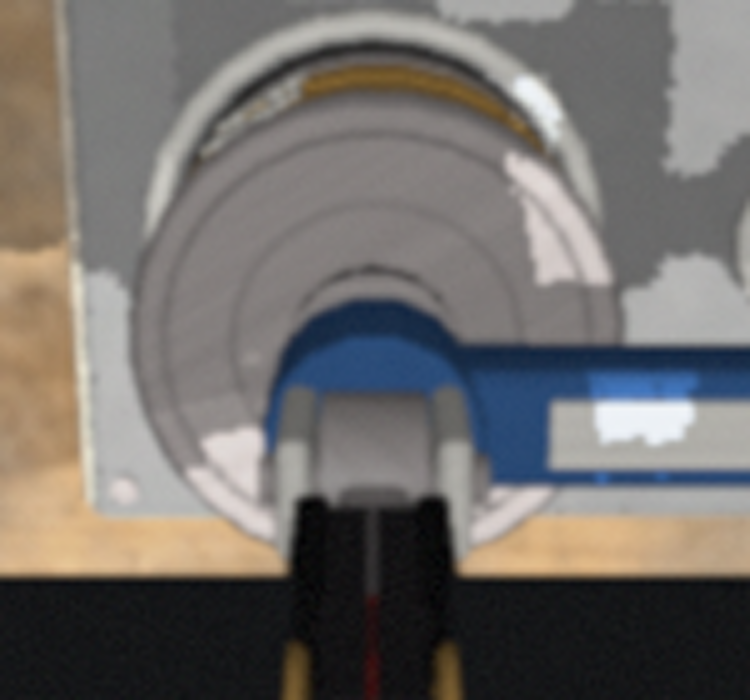

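Emit:
arm_command(increments=[{"gripper": 0,"dx": -0.006,"dy": 0,"dz": 0,"spin": 0},{"gripper": 0,"dx": -0.006,"dy": 0,"dz": 0,"spin": 0},{"gripper": 0,"dx": -0.006,"dy": 0,"dz": 0,"spin": 0},{"gripper": 0,"dx": -0.006,"dy": 0,"dz": 0,"spin": 0},{"gripper": 0,"dx": -0.006,"dy": 0,"dz": 0,"spin": 0},{"gripper": 0,"dx": -0.004,"dy": 0,"dz": 0,"spin": 0},{"gripper": 0,"dx": 0,"dy": 0,"dz": 0,"spin": 0},{"gripper": 0,"dx": 0,"dy": 0,"dz": 0,"spin": 0}])

```text
time: 38.0
ee_pos: [0.5295, 0.0525, 0.2311]
eef_rot: [0.109, 0.994, -0.001, -0.002]
ft_force: [-8.3, 1.5, -0.0]
width: 0.0005
```

```bash
python3 - <<'E'
from h import *
s,R=st();lev(s)
im=cams.camera("scene")[:,:,::-1]; crop(im,190,100,310,200,6,"s24.png")
im=cams.camera("wrist")[:,:,::-1]; crop(im,180,120,330,260,5,"w24.png")
E
```

```text
t 38.00 p [0.5295 0.0525 0.2311] yaw_y 77.5 tilt 0.24 j7 1.38 w 0.0005 F [-8.3  1.5 -0. ] M [0.46 1.84 0.  ]
TCP rel pivot xa 22.8 ya -0.4 z 231.1 F xa -8.4 ya -0.3 z -0.0
```

View pics/s24.png

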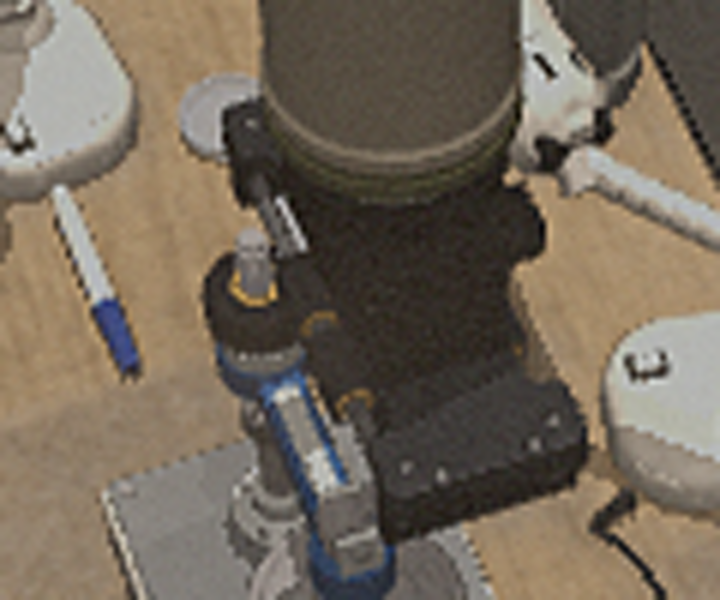

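View pics/w24.png

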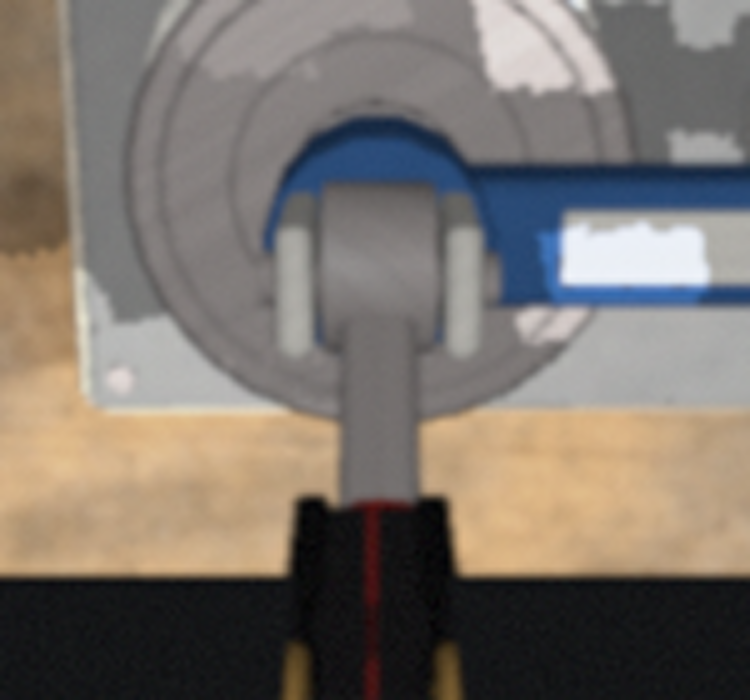

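Emit:
arm_command(increments=[{"gripper": 0,"dx": -0.006,"dy": 0,"dz": 0.001,"spin": 0},{"gripper": 0,"dx": -0.006,"dy": 0,"dz": 0.002,"spin": 0},{"gripper": 0,"dx": -0.006,"dy": 0,"dz": 0.0025,"spin": 0},{"gripper": 0,"dx": -0.006,"dy": 0,"dz": 0.003,"spin": 0},{"gripper": 0,"dx": -0.003,"dy": 0,"dz": 0.0035,"spin": 0},{"gripper": 0,"dx": -0.002,"dy": 0,"dz": 0.0035,"spin": 0},{"gripper": 0,"dx": 0,"dy": 0,"dz": 0,"spin": 0},{"gripper": 0,"dx": 0,"dy": 0,"dz": 0,"spin": 0}])

```text
time: 39.1
ee_pos: [0.5593, 0.0459, 0.2166]
eef_rot: [0.109, 0.994, -0.0, 0.0]
ft_force: [-3.1, -0.6, 2.3]
width: 0.0007
```

```bash
python3 - <<'E'
from h import *
s,R=st();lev(s)
im=cams.camera("wrist")[:,:,::-1]; crop(im,180,80,330,260,4,"w25.png")
E
```

```text
t 39.10 p [0.5593 0.0459 0.2166] yaw_y 77.5 tilt 0.03 j7 1.47 w 0.0007 F [-3.1 -0.6  2.3] M [-0.    0.66  0.02]
TCP rel pivot xa 53.3 ya -0.3 z 216.6 F xa -2.9 ya -1.2 z 2.3
```

View pics/w25.png

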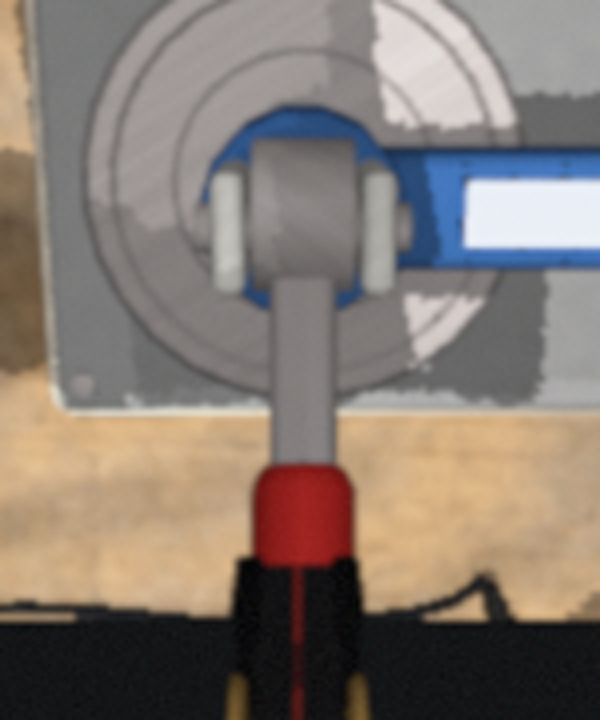

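Emit:
arm_command(increments=[{"gripper": 0,"dx": -0.001,"dy": 0,"dz": 0.003,"spin": 0},{"gripper": 0,"dx": -0.001,"dy": 0,"dz": 0.003,"spin": 0},{"gripper": 0,"dx": 0,"dy": 0,"dz": 0.003,"spin": 0},{"gripper": 0,"dx": 0,"dy": 0,"dz": 0.003,"spin": 0},{"gripper": 0,"dx": 0,"dy": 0,"dz": 0,"spin": 0},{"gripper": 0,"dx": 0,"dy": 0,"dz": 0,"spin": 0},{"gripper": 0,"dx": 0,"dy": 0,"dz": 0,"spin": 0},{"gripper": 0,"dx": 0,"dy": 0,"dz": 0,"spin": 0}])

```text
time: 40.15
ee_pos: [0.5612, 0.046, 0.2045]
eef_rot: [0.109, 0.994, 0.0, -0.0]
ft_force: [0.4, -0.2, 2.3]
width: 0.0005
```

```bash
python3 - <<'E'
from h import *
s,R=st();lev(s)
E
```

```text
t 40.15 p [0.5612 0.046  0.2045] yaw_y 77.5 tilt 0.01 j7 1.48 w 0.0005 F [ 0.4 -0.2  2.3] M [-0.   -0.25  0.07]
TCP rel pivot xa 55.2 ya 0.2 z 204.5 F xa 0.5 ya -0.1 z 2.3
```

Emit:
arm_command(increments=[{"gripper": 0,"dx": 0,"dy": 0,"dz": 0.002,"spin": 0},{"gripper": 0,"dx": 0,"dy": 0,"dz": 0.002,"spin": 0},{"gripper": 0,"dx": 0,"dy": 0,"dz": 0.002,"spin": 0},{"gripper": 0,"dx": 0,"dy": 0,"dz": 0,"spin": 0},{"gripper": 0,"dx": 0,"dy": 0,"dz": 0,"spin": 0},{"gripper": 0,"dx": 0,"dy": 0,"dz": 0,"spin": 0},{"gripper": 0,"dx": 0,"dy": 0,"dz": 0,"spin": 0},{"gripper": 0,"dx": 0,"dy": 0,"dz": 0,"spin": 0}])

```text
time: 41.15
ee_pos: [0.5611, 0.0459, 0.1984]
eef_rot: [0.109, 0.994, 0.0, -0.0]
ft_force: [-0.4, -0.0, 0.8]
width: 0.0004
```

```bash
python3 - <<'E'
from h import *
s,R=st();lev(s)
im=cams.camera("wrist")[:,:,::-1]; crop(im,180,80,330,260,4,"w26.png")
im=cams.camera("scene")[:,:,::-1]; crop(im,190,100,310,200,6,"s26.png")
E
```

```text
t 41.15 p [0.5611 0.0459 0.1984] yaw_y 77.5 tilt 0.03 j7 1.48 w 0.0004 F [-0.4 -0.   0.8] M [0.   0.02 0.04]
TCP rel pivot xa 55.0 ya 0.1 z 198.4 F xa -0.3 ya -0.1 z 0.8
```

View pics/w26.png

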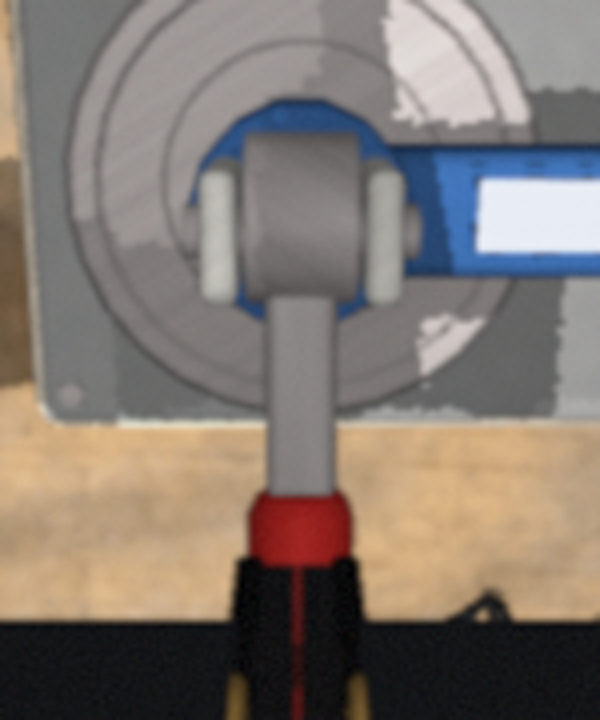

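View pics/s26.png

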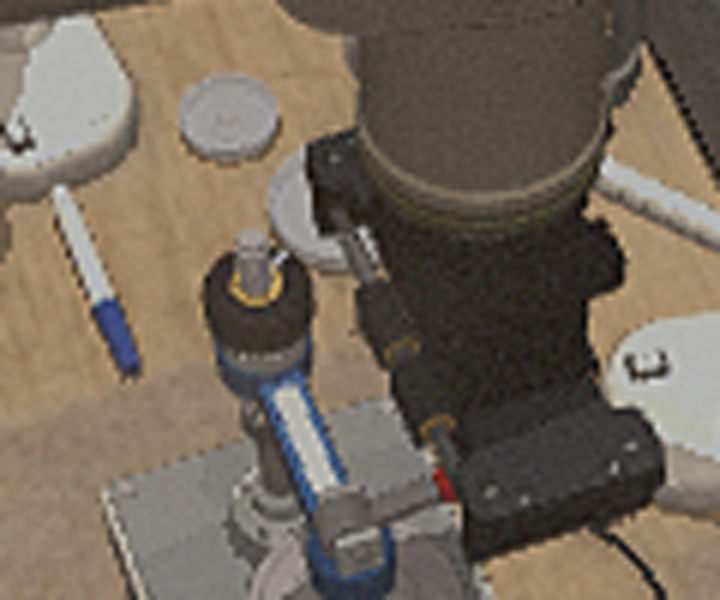

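Emit:
arm_command(increments=[{"gripper": 0,"dx": 0,"dy": 0,"dz": 0.002,"spin": 0},{"gripper": 0,"dx": 0,"dy": 0,"dz": 0.002,"spin": 0},{"gripper": 0,"dx": 0,"dy": 0,"dz": 0.002,"spin": 0},{"gripper": 0,"dx": 0,"dy": 0,"dz": 0,"spin": 0},{"gripper": 0,"dx": 0,"dy": 0,"dz": 0,"spin": 0},{"gripper": 0,"dx": 0,"dy": 0,"dz": 0,"spin": 0},{"gripper": 0,"dx": 0,"dy": 0,"dz": 0,"spin": 0},{"gripper": 0,"dx": 0,"dy": 0,"dz": 0,"spin": 0}])

```text
time: 42.25
ee_pos: [0.5611, 0.0459, 0.1924]
eef_rot: [0.109, 0.994, 0.0, -0.0]
ft_force: [-0.6, 0.5, 0.2]
width: 0.0003
```

```bash
python3 - <<'E'
from h import *
s,R=st();lev(s)
E
```

```text
t 42.25 p [0.5611 0.0459 0.1924] yaw_y 77.5 tilt 0.02 j7 1.49 w 0.0003 F [-0.6  0.5  0.2] M [-0.06  0.02 -0.04]
TCP rel pivot xa 55.1 ya 0.1 z 192.4 F xa -0.7 ya 0.4 z 0.2
```

Emit:
arm_command(increments=[{"gripper": 0,"dx": 0,"dy": 0,"dz": 0.0015,"spin": 0},{"gripper": 0,"dx": 0,"dy": 0,"dz": 0.0015,"spin": 0},{"gripper": 0,"dx": 0,"dy": 0,"dz": 0.0015,"spin": 0},{"gripper": 0,"dx": 0,"dy": 0,"dz": 0.0015,"spin": 0},{"gripper": 0,"dx": 0,"dy": 0,"dz": 0,"spin": 0},{"gripper": 0,"dx": 0,"dy": 0,"dz": 0,"spin": 0},{"gripper": 0,"dx": 0,"dy": 0,"dz": 0,"spin": 0},{"gripper": 0,"dx": 0,"dy": 0,"dz": 0,"spin": 0}])

```text
time: 43.25
ee_pos: [0.5612, 0.0459, 0.1865]
eef_rot: [0.109, 0.994, 0.0, -0.0]
ft_force: [-0.1, 0.5, 1.2]
width: 0.0003
```

```bash
python3 - <<'E'
from h import *
s,R=st();lev(s)
im=cams.camera("wrist")[:,:,::-1]; crop(im,180,80,330,260,4,"w27.png")
im=cams.camera("top")[:,:,::-1]; crop(im,190,160,320,260,6,"t27.png")
E
```

```text
t 43.25 p [0.5612 0.0459 0.1865] yaw_y 77.5 tilt 0.01 j7 1.49 w 0.0003 F [-0.1  0.5  1.2] M [ 0.01  0.05 -0.02]
TCP rel pivot xa 55.2 ya 0.1 z 186.5 F xa -0.2 ya 0.4 z 1.2
```

View pics/w27.png

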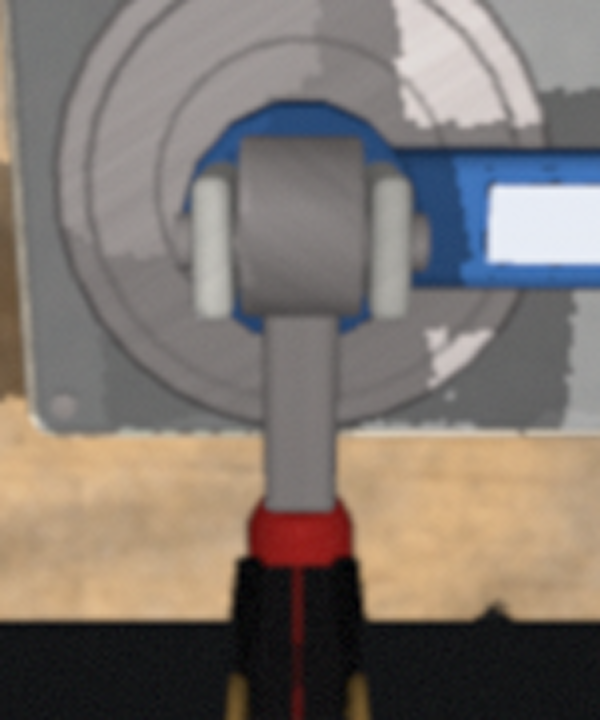

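Emit:
arm_command(increments=[{"gripper": 0,"dx": 0,"dy": 0,"dz": 0.0015,"spin": 0},{"gripper": 0,"dx": 0,"dy": 0,"dz": 0.0015,"spin": 0},{"gripper": 0,"dx": 0,"dy": 0,"dz": 0.0015,"spin": 0},{"gripper": 0,"dx": 0,"dy": 0,"dz": 0.0015,"spin": 0},{"gripper": 0,"dx": 0,"dy": 0,"dz": 0,"spin": 0},{"gripper": 0,"dx": 0,"dy": 0,"dz": 0,"spin": 0},{"gripper": 0,"dx": 0,"dy": 0,"dz": 0,"spin": 0},{"gripper": 0,"dx": 0,"dy": 0,"dz": 0,"spin": 0}])

```text
time: 44.35
ee_pos: [0.5619, 0.0459, 0.183]
eef_rot: [0.109, 0.994, 0.001, 0.001]
ft_force: [-9.1, 0.1, 26.4]
width: 0.0005
```

```bash
python3 - <<'E'
from h import *
s,R=st();lev(s)
im=cams.camera("wrist")[:,:,::-1]; crop(im,180,80,330,260,4,"w28.png")
E
```

```text
t 44.35 p [0.5619 0.0459 0.183 ] yaw_y 77.5 tilt 0.12 j7 1.49 w 0.0005 F [-9.1  0.1 26.4] M [0.25 2.39 0.05]
TCP rel pivot xa 55.8 ya 0.2 z 183.0 F xa -9.0 ya -1.8 z 26.4
```

View pics/w28.png

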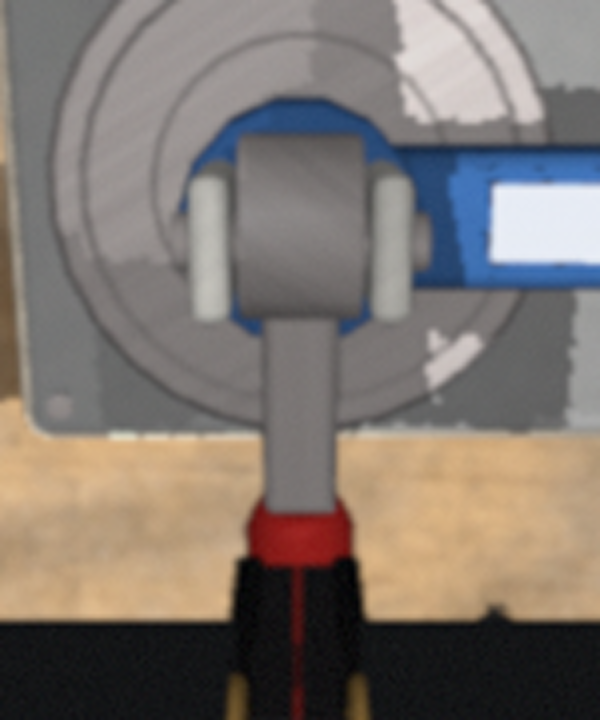

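Emit:
arm_command(increments=[{"gripper": 0,"dx": 0,"dy": 0,"dz": -0.01,"spin": 0},{"gripper": 0,"dx": 0,"dy": 0,"dz": -0.04,"spin": 0},{"gripper": 0,"dx": 0,"dy": 0,"dz": -0.05,"spin": 0},{"gripper": 0,"dx": 0.05,"dy": -0.02,"dz": -0.03,"spin": 0},{"gripper": 0,"dx": 0.05,"dy": -0.02,"dz": 0,"spin": 0},{"gripper": 0,"dx": 0.05,"dy": -0.02,"dz": 0,"spin": 0},{"gripper": 0,"dx": 0.04,"dy": -0.02,"dz": 0,"spin": 0},{"gripper": 0,"dx": 0,"dy": 0,"dz": 0,"spin": 0}])

```text
time: 45.4
ee_pos: [0.4109, 0.0255, 0.3077]
eef_rot: [0.109, 0.994, 0.004, -0.013]
ft_force: [-0.0, -0.2, -0.3]
width: 0.0002
```

```bash
python3 - <<'E'
from h import *
s,R=st();lev(s)
im=cams.camera("wrist")[:,:,::-1]; cv2.imwrite("pics/w29.png",im)
im=cams.camera("scene")[:,:,::-1]; crop(im,170,100,310,220,5,"s29.png")
im=cams.camera("top")[:,:,::-1]; crop(im,190,150,320,250,6,"t29.png")
E
```

```text
t 45.40 p [0.4109 0.0255 0.3077] yaw_y 77.4 tilt 1.57 j7 0.87 w 0.0002 F [-0.  -0.2 -0.3] M [-0.05 -0.05  0.03]
TCP rel pivot xa -87.2 ya -52.4 z 307.7 F xa -0.0 ya -0.2 z -0.3
```

View pics/w29.png

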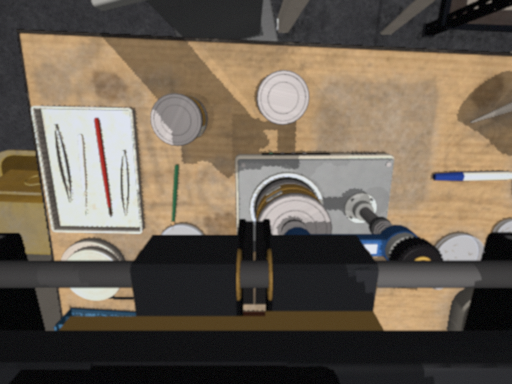

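View pics/s29.png

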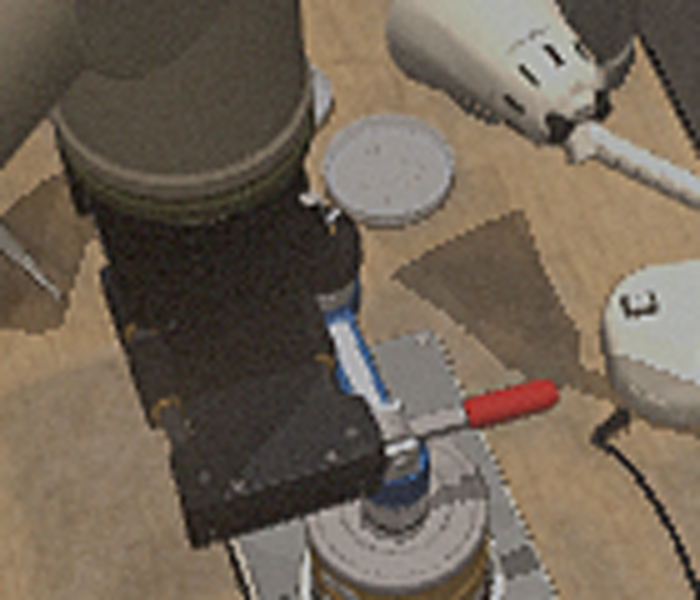

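View pics/t29.png

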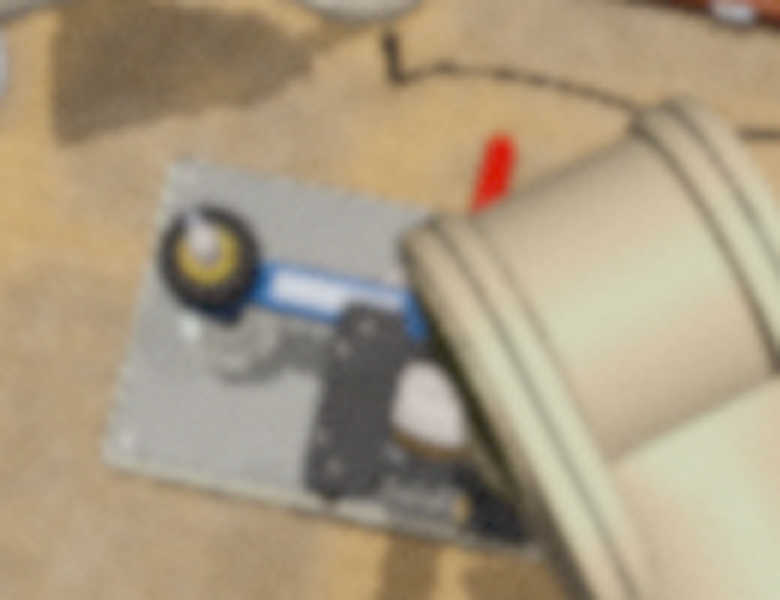

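```bash
python3 - <<'E'
from h import *
a=scenehit(466,413,170,100,5); b=scenehit(558,388,170,100,5); print(a,b,"slope deg",np.degrees(np.arctan2(b[1]-a[1],b[0]-a[0])))
iA=np.load("iD.npy",allow_pickle=True).item(); Rd=cv2.Rodrigues(iA["rvec"])[0]
# tool pose at iD: p=(.4589,.069,.2613)
cD=-Rd.T@iA["tvec"]; pD=np.array([.4589,.069,.2613])
def info(p): c=cD+np.array(p)-pD; return dict(K=iA["K"],rvec=iA["rvec"],tvec=-Rd@c)
for nm,p,u,v in (("w18",[.4821,.0637,.2437],180+375/5,180+217/5),("w19",[.4978,.0601,.248],180+376/5,160+235/5)):
    i=info(p)
    for zp in (.18,.19):
      for th in range(50,105,3):
        q=np.array([*(piv-.091*np.cos(np.radians(th))*xa),zp+.091*np.sin(np.radians(th))])
        pr=proj("wrist",q,i)[0]
        if abs(pr[1]-v)<4: print(nm,zp,th,pr.round(1),(u,v))
E
```

```text
(np.float64(0.0399), np.float64(0.199)) (np.float64(0.0909), np.float64(0.1942)) slope deg -5.37670542805074
w18 0.18 68 [253.4 222.5] (255.0, 223.4)
w18 0.19 65 [253.4 221.2] (255.0, 223.4)
w19 0.18 74 [253.6 210.6] (255.2, 207.0)
w19 0.19 71 [253.6 208.7] (255.2, 207.0)
```

Emit:
arm_command(increments=[{"gripper": 0,"dx": 0.03,"dy": 0,"dz": 0,"spin": 0},{"gripper": 0,"dx": 0.02,"dy": 0,"dz": 0,"spin": 0},{"gripper": 0,"dx": 0,"dy": 0,"dz": 0,"spin": 0},{"gripper": 0,"dx": 0,"dy": 0,"dz": 0,"spin": 0},{"gripper": 0,"dx": 0,"dy": 0,"dz": 0,"spin": 0},{"gripper": 0,"dx": 0,"dy": 0,"dz": 0,"spin": 0},{"gripper": 0,"dx": 0,"dy": 0,"dz": 0,"spin": 0},{"gripper": 0,"dx": 0,"dy": 0,"dz": 0,"spin": 0}])

```text
time: 46.55
ee_pos: [0.3636, 0.0367, 0.3084]
eef_rot: [0.11, 0.994, 0.001, -0.014]
ft_force: [0.7, -0.2, -0.4]
width: 0.0003
```

```bash
python3 - <<'E'
from h import *
s,R=st()
im=cams.camera("scene")[:,:,::-1]; crop(im,170,100,310,220,5,"s30.png")
E
```

```text
t 46.55 p [0.3636 0.0367 0.3084] yaw_y 77.3 tilt 1.56 j7 0.81 w 0.0003 F [ 0.7 -0.2 -0.4] M [ 0.05 -0.02 -0.02]
```

View pics/s30.png

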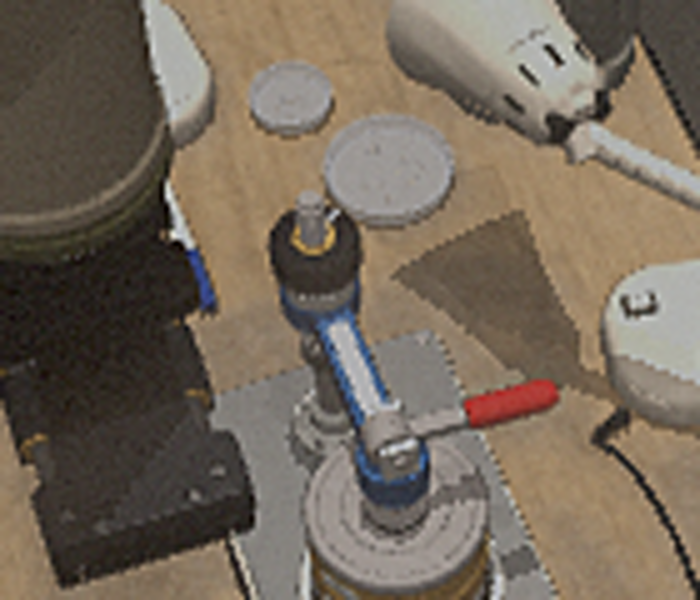

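The scene picture shows the arm in over the stack. The foot is on the lid at about (395, 515), and the lever is closed with its handle from (466, 413) to (558, 388). The robot is clear of everything.

```bash
python3 -c "
from bench import job
print(job.close_job())"
```

```text
the job is handed in; nothing more can be done
None
```

The sieve shaker is set up and I handed the job in at about 46.6 s. The arm is in, the lever is closed, and the robot is clear and touching nothing. I had no way to measure the clamp force itself.

- **Arm:** I pushed the blue arm in until it hit its stop, at about 21 N. A first attempt had the fingers riding on top of the beam, so I went round and pushed its side lower down.
- **Nut:** I turned it about 129° clockwise in two grips. The white mark showed no slip for the first 64°. The last 25° looked right but was only roughly checked.
- **Bite:** Moving the lever over, resistance at the finger rose from about 2 N to 7 N close to upright. I estimate the bite at 85–95°, worked out from finger contact geometry rather than read directly.
- **Lever:** I pressed it to a hard stop (26 N). After I let go it stayed down, measuring about 5° past level; the stop is at 4.6°.
- **Stack and bench:** The stack's lid edges are within about half a pixel of where they started. The marker and dishes I could see were undisturbed; I did not measure them or check the dropper bottle.

**What went wrong or disagreed:**
- My first lever push jammed on the handle's end without moving it.
- My pinch grip on the handle slipped off at about 72°, so I finished by pushing.
- Heights from the cameras came out roughly 6–15 mm higher than contact showed, so I relied on contact and force for the final moves.

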